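Weigh two ink tins and dock the fuller one

TASK

Two ink tins look alike, but one is fuller. Set them gently on opposite pans of the balance, one at the middle of each, let go of both and let the beam show which is heavier. Then stand the heavier tin between the rails of the guide and slide it along until it presses the sprung stop in a little, a few millimetres but not all the way, and leave it there touching the stop, with the lighter tin still on its pan; do not disturb the other things on the bench.

Things in the scene. Friction and masses are not known exactly. Their poses are not given: they have to be found in the camera images.
- tin_one: closed steel ink tin with a paper band, an upright cylinder 60 mm across and 64 mm tall (the lid's raised disc reaches 65 mm), standing on the bench; origin at the centre of its underside, z up. The two tins look the same and weigh 0.25 to 0.45 kg each; their weights differ by at least 0.12 kg, and either may be the heavier
- tin_two: the other ink tin, of the same look and size; origin at the centre of its underside, z up
- balance: equal-arm balance, fixed to the bench: grey base plate 130 x 300 mm, 18 mm thick; at its middle two short posts carry the beam, all below the pans. Origin at the centre of the base's underside, y along the beam towards the left pan, z up. Pan centres 130 mm from the origin, at y = +130 and -130 mm. Damped: it settles within about 3 s
- pan_left: flat round aluminium pan without a rim, 100 mm across, 6 mm thick, at the balance's +y end; it stays level. Origin at the centre of its upper face, 120 mm above the bench when the beam is level, 89 to 151 mm as it tips; z up. It sinks softly under load, about 60 mm per kg more than on the other pan. Delicate: over 15 N on it (a dropped tin, a hard push) harms it
- pan_right: the same pan, as delicate, at the balance's -y end; origin at the centre of its upper face
- beam (a joint): tilt of the balance beam, rad: 0 is level (as when empty), positive when the left pan is down, negative when the right pan is down, ends at +-0.24; a spring makes the tilt about 0.45 rad per kg of difference, so that with both tins on it rests 0.05 to 0.09 rad down towards the heavier
- guide: guide fixed to the bench: two parallel steel rails 14 mm tall, 10 mm wide, 270 mm long, 68 mm apart inside (4 mm play each side of a tin); the bench is the floor between them. Origin on the bench midway between the rails at their open near end; x runs along them to the stop, z up. A tin first touches the stop with its centre 90 to 145 mm along x: where is not measured
- pad (a joint): stop pad's push-in along the guide's x, m: 0 free, 0.012 the end. Black rubber, 50 mm wide, 4 to 28 mm above the bench, before a 30 mm tall grey carriage across the rails that never shifts. Spring 1 N per mm, damped; a tin let go is pushed back only until its friction on the bench (1 to 3 N) holds it. Press it in 2.5 mm or more, never beyond 9 mm
- solvent: bystander: closed bottle, 52 mm across, 130 mm tall; origin at the centre of its underside
- jar: bystander: jar, 60 mm across, 60 mm tall; origin at the centre of its underside
- putty_knife: bystander: putty knife lying flat on the bench; origin under its middle

How it is judged:
On the way, in this order (a step that is already met when the one before it is completed fails the run):
1. both tins stand free on opposite pans, each within 20 mm of its pan's middle, and the beam has come to rest tipped (over 0.03 rad) to the heavier (contact force between the fingers and tin_one below 0.1 N and contact force between the fingers and tin_two below 0.1 N and velocity of joint beam between -0.03 and 0.03 rad/s and (value of joint beam above 0.03 rad or value of joint beam below -0.03 rad) and ((horizontal distance between tin_one and pan_left below 0.02 m and z of tin_one in the frame of pan_left between -0.004 and 0.004 m and angle between each of tin_one, tin_two's own z axis and vertical below 0.1 rad and horizontal distance between tin_two and pan_right below 0.02 m and z of tin_two in the frame of pan_right between -0.004 and 0.004 m) or (horizontal distance between tin_one and pan_right below 0.02 m and z of tin_one in the frame of pan_right between -0.004 and 0.004 m and angle between each of tin_one, tin_two's own z axis and vertical below 0.1 rad and horizontal distance between tin_two and pan_left below 0.02 m and z of tin_two in the frame of pan_left between -0.004 and 0.004 m))), for 0.3 s.
2. a tin, upright between the rails, presses the stop pad in by more than 2 mm (((x of tin_one in the frame of guide between 0.07 and 0.17 m and y of tin_one in the frame of guide between -0.006 and 0.006 m and angle between tin_one's own z axis and vertical below 0.1 rad) or (x of tin_two in the frame of guide between 0.07 and 0.17 m and y of tin_two in the frame of guide between -0.006 and 0.006 m and angle between tin_two's own z axis and vertical below 0.1 rad)) and value of joint pad above 0.002 m), for 0.2 s.
At the end, for the whole second after the job is handed in: The heavier tin stands upright and free on the bench between the rails (within 6 mm of mid-line, 70 to 170 mm along), touching the stop pad (in over 0.2 mm). The lighter stands free on a pan within 20 mm of its middle (alone it tilts the beam under 0.155 rad; the heavier would not). Both at rest (contact force between the fingers and tin_one below 0.1 N and contact force between the fingers and tin_two below 0.1 N and value of joint pad above 0.0002 m and linear speed of each of tin_one, tin_two below 0.01 m/s and ((x of tin_one in the frame of guide between 0.07 and 0.17 m and y of tin_one in the frame of guide between -0.006 and 0.006 m and angle between tin_one's own z axis and vertical below 0.1 rad and height (world z) of tin_one below 0.004 m and ((horizontal distance between tin_two and pan_left below 0.02 m and z of tin_two in the frame of pan_left between -0.004 and 0.004 m and angle between tin_two's own z axis and vertical below 0.1 rad and value of joint beam below 0.155 rad) or (horizontal distance between tin_two and pan_right below 0.02 m and z of tin_two in the frame of pan_right between -0.004 and 0.004 m and angle between tin_two's own z axis and vertical below 0.1 rad and value of joint beam above -0.155 rad))) or (x of tin_two in the frame of guide between 0.07 and 0.17 m and y of tin_two in the frame of guide between -0.006 and 0.006 m and angle between tin_two's own z axis and vertical below 0.1 rad and height (world z) of tin_two below 0.004 m and ((horizontal distance between tin_one and pan_left below 0.02 m and z of tin_one in the frame of pan_left between -0.004 and 0.004 m and angle between tin_one's own z axis and vertical below 0.1 rad and value of joint beam below 0.155 rad) or (horizontal distance between tin_one and pan_right below 0.02 m and z of tin_one in the frame of pan_right between -0.004 and 0.004 m and angle between tin_one's own z axis and vertical below 0.1 rad and value of joint beam above -0.155 rad))))).
It fails at once if a pan is loaded with more than 15 N (contact force between any of pan_left, pan_right and anything else above 15 N).
It fails at once if the stop pad is pushed in more than 9 mm (9 N), nearly to its end (value of joint pad above 0.009 m).
It fails at once if a tin is tipped over (angle between any of tin_one, tin_two's own z axis and vertical above 0.6 rad).
It fails at once if a bystander is moved by more than 25 mm (distance of any of solvent, jar, putty_knife from where it was at the start of the episode above 0.025 m).
It also fails if it takes over 72 s, if anything falls off the work surface, if the arm or the gripper's body presses on something with over 40 N, if the wrist force passes 120 N, or if a joint passes its speed limit or range.

ROBOT

A 7-joint arm with a two-finger parallel gripper is mounted at the origin on the work surface. World frame = base frame: x ahead of the robot, y to its left, z up, the work surface at z = 0. Lengths are in m, angles in rad, forces in N, time in s.
With the tool pointing down it reaches from about 0.425 to 0.925 m from the base axis. Payload 6.8 kg.
Tool frame: the origin (TCP) lies at the very end of the fingers, on their centre line; the grasp point (between the pads) lies 19 mm behind it (r.grip_depth is the distance from the TCP to the grasp point, in m); z points along the fingers, y is the direction in which the jaws open and shut (so a half turn about z gives the same grasp; the last joint's range is limited). The gripper opens to 85 mm and grips with 20 to 120 N. Pads are 22 mm wide; open, the fingers measure 114 mm over their backs; the gripper's body (76 mm by 85 mm) begins 54 mm behind the grasp point. The pads swing forward as they close: fully open they stand 13 mm farther back than shut.
Start: joints at [-1.274, 0.477, 0.022, 1.555, -0.011, 1.109, -0.083], TCP at [0.266, 0.62, 0.231] pointing down, gripper open.
Joint ranges: [-2.96, 2.96], [-0.34, 2.1], [-1.41, 1.46], [0.24, 2.44], [-1.37, 4.51], [0.17, 1.92], [-2.96, 2.96]. Speed limits (rad/s): [2.39, 2.39, 3.14, 3.14, 3.14, 3.14, 3.14].

INTERFACE

Orientations are given as a rotation vector (axis times angle).
In Python, from bench import status, eyes, workorder, spotter, r gives the robot as it stands.
- The arm moves only by the tool drive_tool, never from a script. Its argument "commands" is a list of rows, each an object of numbers: "rx", "ry", "rz": the turn, a rotation vector about the world's x, y, z normalised to -1 to 1, where 1 is 8 degrees; "tx", "ty", "tz": the shift along the world's x, y, z normalised to -1 to 1, where 1 is 20 mm; "grip": the closure, from -1 (fully open) to 1 (shut). A call has 1 to 10 rows; each row shifts and turns the commanded pose from where the row before left it; what a row does not reach is not made up. A row lasts 1/8 s, in which the tool goes at most 62.5 mm and 10.7 degrees, less where a joint would pass 70% of its speed; a pose out of reach is approached as far as the arm can. A call with a number of a shift or a turn outside -1 to 1 is refused whole. A call with a gripper value outside its range is refused whole. The fingers move at their own pace and stop on an object; "grip_force" is the grip in N (left out, the last holds). Time passes only in rows, so rows that do not move let the fingers close. It gives the time, the measured TCP pose, the force and the opening at its end, in the units of the state.
- status.get_obs(): the state, without advancing time (a new reading comes with each control period).
- eyes.grab_frame(name): name is "scene" or "top" or "wrist"; returns a dict with "frame" (420x560x3 uint8, blue, green, red), "range_z" (420x560 float32, m along the optical axis (not along the pixel's ray), 0 where there is no reading), "fx", "fy", "cx", "cy" (pixels), "T" (4x4, takes a point from camera to world coordinates); the wrist camera has in their place "T_tool_cam" (4x4, takes a point from camera to tool coordinates, whose origin is the TCP and whose axes are the flange's). Camera axes: x right, y down, z forward; pixel columns grow to the right and rows downward; lengths in m; the calibration is good to about 2 mm. The wrist camera is an equidistant fisheye: a pixel r from the principal point sees the ray r / f radians off the axis. A picture is of the moment at which its call begins: read the wrist's pose just before it.
- workorder.hand_in(): hands the job in, once; it reports no verdict.
Trained networks look in the newest picture that a camera, given by its name, has taken for a name from the list of things; names that differ only in an ending like _2 or _b are one class to them, and where a whole thing is asked for, a point or a joint stands for the part that bears it (a point fixed in the world has none). Each returns a list of dicts, best first, with "confidence" (0 to 1); they miss things now and then, are a little off and sometimes report something else, mostly with a low value. They report only what shows in the picture. A call takes as long as a camera call.
- spotter.boxes_of(camera, target): "position" ([column, row] as shares, 0 to 1, of the picture: columns of its width, rows of its height, amid what is visible of it).
- spotter.masks_of(camera, target): "mask" (420x560 bool, what is visible of it) and "position" ([column, row] as shares, 0 to 1, of the picture: columns of its width, rows of its height, amid what is visible of it).
The state is a dict: "clock": time; "joints": joint angles; "qvel": joint speeds; "tau": joint torques, N m; "tcp_pos": TCP position; "orientation": TCP orientation; "contact_force": force on the tool from outside, world axes, zero at the start; "moment": the same for the moment, N m; "grip_width": finger opening in m.
Only numpy, scipy, OpenCV 4.12 (cv2) and the standard library are available. Lean on these libraries where they do the work, as an engineer would, in place of code of your own. Each camera call takes 0.05 s, during which the arm holds its last target.

## Working session

There is one attempt and no reset: what is moved stays moved. The work goes in short steps, Python scripts to look and compute and a tool call to move; the robot and the scene stay as the last step left them, time stands still between calls to the robot, and variables do not carry over. Pictures are saved under pics/ and viewed, and the job is handed in when it is done.

Besides the shell and the picture viewer there is one more tool, called after ">>>" as name([rows], argument=value, ...), one row to a line, values as JSON. drive_tool: Moves the arm, as the interface text tells. Scaled input: -1 to 1 covers 20 mm each way for a shift and 8 degrees each way for a turn. Its arguments: {"type":"object","properties":{"commands":{"type":"array","items":{"type":"object","properties":{"rx":{"type":"number"},"ry":{"type":"number"},"rz":{"type":"number"},"tx":{"type":"number"},"ty":{"type":"number"},"tz":{"type":"number"},"grip":{"type":"number"}}}},"grip_force":{"type":"number"}},"required":["commands"]}

```bash
mkdir -p pics; ls
cat > h.py <<'E'
import numpy as np, cv2
from bench import status, eyes, workorder, spotter, r
def world(f,us,vs,zs):
    P=np.stack([(us-f['cx'])/f['fx']*zs,(vs-f['cy'])/f['fy']*zs,zs,np.ones_like(zs)],0)
    return (f['T']@P)[:3].T
def cloud(f,mask=None):
    z=f['range_z']; m=z>0
    if mask is not None: m&=mask
    v,u=np.nonzero(m); return world(f,u.astype(float),v.astype(float),z[v,u].astype(float))
E
python3 - <<'E'
from h import *
o=status.get_obs(); print({k:np.round(v,3) for k,v in o.items()})
for n in ['scene','top']:
    f=eyes.grab_frame(n); cv2.imwrite(f'pics/{n}0.png',f['frame'])
    for t in ['tin_one','balance','pan_left','guide','pad','solvent','jar','putty_knife']:
        for d in spotter.masks_of(n,t)[:4]:
            P=cloud(f,d['mask']); 
            if len(P): print(n,t,round(d['confidence'],2),np.round(d['position'],2),len(P),np.round(np.median(P,0),3),np.round(P.min(0),3),np.round(P.max(0),3))
E
```

```text
pics
{'clock': np.float64(0.0), 'joints': array([-1.274,  0.478,  0.022,  1.556, -0.011,  1.109, -0.083]), 'qvel': array([-0.002,  0.002, -0.001, -0.002,  0.   , -0.   ,  0.003]), 'tau': array([-1.0000e-03, -5.9645e+01,  1.6080e+00, -2.8120e+01,  1.3000e-02,
        1.0000e-02,  0.0000e+00]), 'tcp_pos': array([0.266, 0.62 , 0.23 ]), 'orientation': array([-6.310e-01, -3.077e+00,  3.000e-03]), 'contact_force': array([ 0.488, -0.3  ,  0.676]), 'moment': array([-0.025,  0.057,  0.045]), 'grip_width': np.float64(0.085)}
scene tin_one 0.65 [0.41 0.52] 810 [ 0.493 -0.108  0.062] [ 0.436 -0.134 -0.001] [ 0.513 -0.073  0.069]
scene tin_one 0.48 [0.63 0.27] 526 [0.421 0.344 0.047] [ 0.342  0.325 -0.002] [0.441 0.408 0.064]
scene balance 0.74 [0.59 0.46] 7060 [0.574 0.131 0.021] [ 0.442 -0.039 -0.005] [0.628 0.413 0.124]
scene pan_left 0.93 [0.66 0.34] 1134 [0.562 0.27  0.119] [ 0.441  0.221 -0.004] [0.612 0.418 0.124]
scene guide 0.63 [0.34 0.79] 2665 [ 0.645 -0.316  0.015] [ 0.458 -0.369 -0.003] [ 0.75  -0.267  0.035]
scene pad 0.72 [0.32 0.76] 217 [ 0.61  -0.318  0.024] [ 0.589 -0.344 -0.002
[... 424 characters left out ...]
ne putty_knife 0.16 [0.34 0.79] 2472 [ 0.645 -0.318  0.015] [ 0.457 -0.368 -0.002] [ 0.75  -0.268  0.035]
top tin_one 0.96 [0.58 0.62] 516 [ 0.478 -0.1    0.064] [ 0.448 -0.132 -0.001] [ 0.507 -0.071  0.071]
top balance 0.83 [0.39 0.54] 7231 [0.555 0.148 0.023] [ 0.493 -0.036 -0.002] [0.628 0.349 0.128]
top guide 0.94 [0.72 0.46] 1729 [ 0.63  -0.313  0.014] [ 0.456 -0.367 -0.006] [ 0.744 -0.265  0.037]
top solvent 0.89 [0.59 0.38] 439 [ 0.727 -0.113  0.088] [ 0.709 -0.152  0.   ] [ 0.774 -0.092  0.134]
top jar 0.82 [0.24 0.68] 576 [0.41  0.351 0.058] [ 0.373  0.327 -0.007] [0.438 0.399 0.066]
top putty_knife 0.62 [0.42 0.41] 1353 [0.696 0.113 0.004] [ 0.627  0.082 -0.006] [0.906 0.149 0.026]
```

View pics/scene0.png

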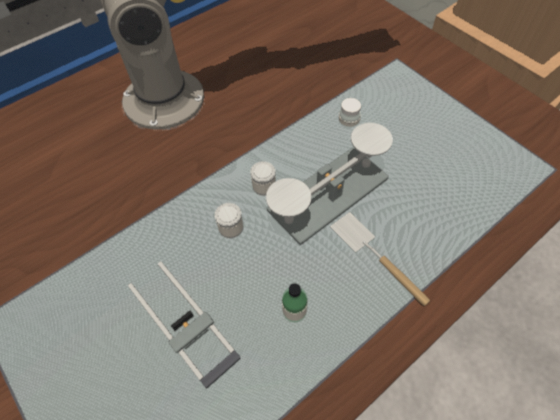

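View pics/top0.png

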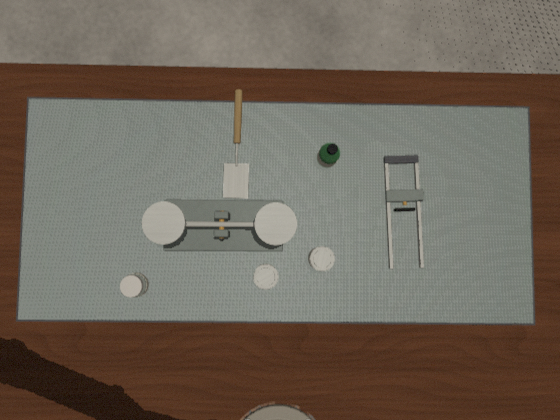

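```bash
cat >> h.py <<'E'
def disc(P,c,rad,zlo,zhi):
    m=(np.hypot(P[:,0]-c[0],P[:,1]-c[1])<rad)&(P[:,2]>zlo)&(P[:,2]<zhi)
    Q=P[m]; (x,y),rr=cv2.minEnclosingCircle(Q[:,:2].astype(np.float32))
    return len(Q),np.round(Q.mean(0),4),np.round([x,y,rr],4),np.round((Q.min(0)+Q.max(0))/2,4),np.round(np.ptp(Q,axis=0),3)
E
python3 - <<'E'
from h import *
for n in ['top','scene']:
    f=eyes.grab_frame(n); P=cloud(f)
    print(n,'T',np.round(f['T'],3).tolist(),f['fx'])
    for nm,c,rad,a,b in [('tinA',(.48,-.1),.045,.054,.075),('tinB',(.445,.02),.045,.054,.075),('panL',(.56,.27),.07,.108,.13),('panR',(.56,.01),.07,.108,.13),('jar',(.41,.36),.05,.05,.075),('sol',(.74,-.12),.06,.03,.14)]:
        try: print(nm,*disc(P,c,rad,a,b))
        except Exception as e: print(nm,e)
    # rails
    for nm,(y0,y1) in {'railL':(-.29,-.255),'railR':(-.38,-.335)}.items():
        m=(P[:,2]>.008)&(P[:,2]<.022)&(P[:,0]>.44)&(P[:,0]<.6)&(P[:,1]>y0)&(P[:,1]<y1); Q=P[m]
        vx,vy,x,y=cv2.fitLine(Q[:,:2].astype(np.float32),cv2.DIST_HUBER,0,.01,.01).ravel()
        print(nm,len(Q),'slope',vy/vx,'at',x,y,'xmin',Q[:,0].min(),'z',Q[:,2].mean(), 'y@.46,.6',y+vy/vx*(.46-x),y+vy/vx*(.6-x),np.ptp(Q[:,1]))
    m=(P[:,2]>.022)&(P[:,2]<.04)&(P[:,0]>.56)&(P[:,0]<.72)&(P[:,1]>-.38)&(P[:,1]<-.26); Q=P[m]
    print('carriage',np.percentile(Q,[1,50,99],axis=0).round(3).tolist())
E
```

```text
top T [[0.011, -0.997, 0.077, 0.501], [-1.0, -0.013, -0.026, 0.027], [0.027, -0.077, -0.997, 1.314], [0.0, 0.0, 0.0, 1.0]] 514.100940627821
tinA 497 [ 0.4778 -0.1019  0.064 ] [ 0.4779 -0.1018  0.0305] [ 0.4775 -0.1027  0.0634] [0.058 0.059 0.014]
tinB 476 [0.4339 0.0336 0.0641] [0.4328 0.0348 0.0307] [0.4328 0.0351 0.0647] [0.058 0.058 0.016]
panL 1468 [0.5577 0.2721 0.1196] [0.5572 0.2729 0.0505] [0.558  0.2723 0.1185] [0.098 0.098 0.016]
panR 1433 [0.5589 0.0127 0.1196] [0.5591 0.0126 0.0498] [0.5588 0.0131 0.1193] [0.098 0.098 0.013]
jar 397 [0.4077 0.357  0.0596] [0.408  0.3576 0.027 ] [0.4069 0.3573 0.0583] [0.05  0.053 0.016]
sol 422 [ 0.7291 -0.1136  0.0914] [ 0.735  -0.1174  0.0262] [ 0.7346 -0.1162  0.0834] [0.05  0.05  0.107]
railL 237 slope 0.03823976 at 0.52452844 -0.27941296 xmin 0.4530094293735327 z 0.013425952599202354 y@.46,.6 -0.2818805 -0.27652693 0.026459352423169658
railR 230 slope 0.04475077 at 0.5277808 -0.35744762 xmin 0.4562526568672002 z 0.013502249449679418 y@.46,.6 -0.36048087 -0.35421577 0.016178768123306375
carriage [[0.6, -0.36, 0.023], [0.635, -0.314, 0
[... 471 characters left out ...]
1 0.011]
panR 1375 [0.5639 0.0098 0.1195] [0.561  0.0104 0.0513] [0.5621 0.0105 0.1184] [0.1   0.098 0.012]
jar 255 [0.4133 0.3535 0.0583] [0.4114 0.3565 0.0281] [0.412  0.3556 0.057 ] [0.052 0.053 0.013]
sol 716 [ 0.7474 -0.1263  0.0881] [ 0.7403 -0.1203  0.0262] [ 0.7398 -0.1204  0.0827] [0.051 0.051 0.104]
railL 281 slope 0.043999773 at 0.53049684 -0.2818956 xmin 0.4583920758931451 z 0.013457036217158762 y@.46,.6 -0.28499746 -0.27883747 0.015247160724733033
railR 290 slope 0.044115473 at 0.5324817 -0.35962737 xmin 0.4609858122522047 z 0.013788819417600476 y@.46,.6 -0.36282492 -0.35664877 0.015433880981494452
carriage [[0.604, -0.362, 0.023], [0.641, -0.317, 0.029], [0.658, -0.269, 0.033]]
```

>>> drive_tool([
  {"tx": 0.28, "ty": -1, "rz": 0.4, "grip": -1},
  {"tx": 0.28, "ty": -1, "rz": 0.4},
  {"tx": 0.28, "ty": -1, "rz": 0.4},
  {"tx": 0.28, "ty": -1, "rz": 0.4},
  {"tx": 0.28, "ty": -1, "rz": 0.4},
  {"tx": 0.28, "ty": -1, "rz": 0.4},
  {"tx": 0.28, "ty": -1, "rz": 0.4},
  {"tx": 0.28, "ty": -1, "rz": 0.4},
  {"tx": 0.28, "ty": -1},
  {"tx": 0.28, "ty": -1},
], grip_force=30)

```text
validation failed for argument at $.co...
```

>>> drive_tool([
  {"tx": 0.28, "ty": -1},
  {"tx": 0.28, "ty": -1},
  {"tx": 0.28, "ty": -1},
  {"tx": 0.28, "ty": -1},
  {"tx": 0.28, "ty": -1},
  {"tx": 0.28, "ty": -1},
  {"tx": 0.28, "ty": -1},
  {"tx": 0.28, "ty": -1},
  {"tx": 0.28, "ty": -1},
  {"tx": 0.28, "ty": -1},
])

```text
validation failed for argument at $.co...
```

>>> drive_tool([
  {"tx": 0.28, "ty": -1, "tz": -0.5},
  {"tx": 0.28, "ty": -1, "tz": -0.5},
  {"tx": 0.28, "ty": -1, "tz": -0.5},
  {"tx": 0.28, "ty": -1, "tz": -0.5},
  {"tx": 0.28, "ty": -1, "tz": -0.5},
  {"tx": 0.28, "ty": -1, "tz": -0.5},
  {"tx": 0.28, "ty": -1},
  {"tx": 0.28, "ty": -1},
  {"tx": 0.28, "ty": -1},
  {},
])

```text
validation failed for argument at $.co...
```

>>> drive_tool([
  {"tx": 0.28, "ty": -1, "tz": 0, "rx": 0, "ry": 0, "rz": 0.4, "grip": -1},
], grip_force=30)

```text
clock: 1.12
tcp_pos: [0.2703, 0.6015, 0.2311]
orientation: [-0.54, -3.094, -0.001]
contact_force: [-0.2, -0.6, 0.2]
grip_width: 0.0854
```

>>> drive_tool([
  {"tx": 0.29, "ty": -1, "tz": 0, "rx": 0, "ry": 0, "rz": 0.4, "grip": -1},
  {"tx": 0.29, "ty": -1, "tz": 0, "rx": 0, "ry": 0, "rz": 0.4, "grip": -1},
  {"tx": 0.29, "ty": -1, "tz": 0, "rx": 0, "ry": 0, "rz": 0.4, "grip": -1},
  {"tx": 0.29, "ty": -1, "tz": 0, "rx": 0, "ry": 0, "rz": 0.4, "grip": -1},
  {"tx": 0.29, "ty": -1, "tz": 0, "rx": 0, "ry": 0, "rz": 0.4, "grip": -1},
  {"tx": 0.29, "ty": -1, "tz": 0, "rx": 0, "ry": 0, "rz": 0.4, "grip": -1},
  {"tx": 0.29, "ty": -1, "tz": 0, "rx": 0, "ry": 0, "rz": 0.4, "grip": -1},
  {"tx": 0.29, "ty": -1, "tz": 0, "rx": 0, "ry": 0, "rz": 0, "grip": -1},
  {"tx": 0.29, "ty": -1, "tz": 0, "rx": 0, "ry": 0, "rz": 0, "grip": -1},
  {"tx": 0.29, "ty": -1, "tz": 0, "rx": 0, "ry": 0, "rz": 0, "grip": -1},
])

```text
clock: 2.38
tcp_pos: [0.3298, 0.3993, 0.2314]
orientation: [-0.065, 3.141, 0.0]
contact_force: [0.3, -0.5, 0.2]
grip_width: 0.0853
```

>>> drive_tool([
  {"tx": 0.29, "ty": -1, "tz": 0, "rx": 0, "ry": 0, "rz": 0, "grip": -1},
  {"tx": 0.29, "ty": -1, "tz": 0, "rx": 0, "ry": 0, "rz": 0, "grip": -1},
  {"tx": 0.29, "ty": -1, "tz": 0, "rx": 0, "ry": 0, "rz": 0, "grip": -1},
  {"tx": 0.29, "ty": -1, "tz": 0, "rx": 0, "ry": 0, "rz": 0, "grip": -1},
  {"tx": 0.29, "ty": -1, "tz": 0, "rx": 0, "ry": 0, "rz": 0, "grip": -1},
  {"tx": 0.29, "ty": -1, "tz": 0, "rx": 0, "ry": 0, "rz": 0, "grip": -1},
  {"tx": 0.29, "ty": -1, "tz": 0, "rx": 0, "ry": 0, "rz": 0, "grip": -1},
  {"tx": 0.29, "ty": -1, "tz": 0, "rx": 0, "ry": 0, "rz": 0, "grip": -1},
  {"tx": 0.29, "ty": -1, "tz": 0, "rx": 0, "ry": 0, "rz": 0, "grip": -1},
  {"tx": 0.29, "ty": -1, "tz": 0, "rx": 0, "ry": 0, "rz": 0, "grip": -1},
])

```text
clock: 3.62
tcp_pos: [0.3876, 0.1992, 0.2313]
orientation: [-0.066, 3.141, 0.0]
contact_force: [-0.2, -1.1, 0.4]
grip_width: 0.0857
```

>>> drive_tool([
  {"tx": 0.29, "ty": -1, "tz": -0.5, "rx": 0, "ry": 0, "rz": 0, "grip": -1},
  {"tx": 0.29, "ty": -1, "tz": -0.5, "rx": 0, "ry": 0, "rz": 0, "grip": -1},
  {"tx": 0.29, "ty": -1, "tz": -0.5, "rx": 0, "ry": 0, "rz": 0, "grip": -1},
  {"tx": 0.29, "ty": -1, "tz": -0.5, "rx": 0, "ry": 0, "rz": 0, "grip": -1},
  {"tx": 0.29, "ty": -1, "tz": -0.5, "rx": 0, "ry": 0, "rz": 0, "grip": -1},
  {"tx": 0.29, "ty": -1, "tz": -0.5, "rx": 0, "ry": 0, "rz": 0, "grip": -1},
  {"tx": 0.29, "ty": -1, "tz": 0, "rx": 0, "ry": 0, "rz": 0, "grip": -1},
  {"tx": 0.29, "ty": -1, "tz": 0, "rx": 0, "ry": 0, "rz": 0, "grip": -1},
  {"tx": 0, "ty": 0, "tz": 0, "rx": 0, "ry": 0, "rz": 0, "grip": -1},
])

```text
clock: 4.75
tcp_pos: [0.4339, 0.0388, 0.1714]
orientation: [-0.061, 3.141, -0.0]
contact_force: [-0.4, 0.3, -1.0]
grip_width: 0.0854
```

Run:
```python
from h import *
print(np.round(status.get_obs()['joints'],3))
f=eyes.grab_frame('wrist'); cv2.imwrite('pics/w1.png',f['frame']); print(f['fx'],f['cx'],f['cy'],np.round(f['T_tool_cam'],4).tolist())
```

```text
[-0.477  0.157  0.27   2.179 -0.057  0.812  1.439]
325.19226210127806 279.87800438834086 206.5605567187704 [[-0.0002, -0.9572, -0.2893, 0.0736], [1.0, 0.0001, -0.0008, -0.0006], [0.0008, -0.2893, 0.9572, -0.1424], [0.0, 0.0, 0.0, 1.0]]
```

View pics/w1.png

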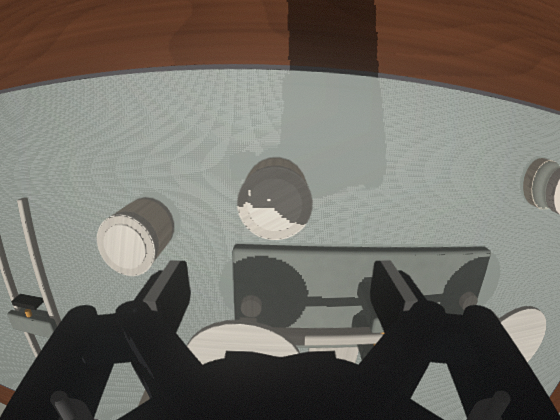

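```bash
cat >> h.py <<'E'
def wcloud(f,o,mask=None):
    from scipy.spatial.transform import Rotation as R
    z=f['range_z']; m=z>0
    if mask is not None: m&=mask
    v,u=np.nonzero(m); zz=z[v,u].astype(float)
    a=(u-f['cx'])/f['fx']; b=(v-f['cy'])/f['fy']; th=np.hypot(a,b)
    k=np.tan(th)/np.maximum(th,1e-9)
    P=np.stack([a*k*zz,b*k*zz,zz],1); P=P[th<1.3]
    T=f['T_tool_cam']; P=P@T[:3,:3].T+T[:3,3]
    return P@R.from_rotvec(o['orientation']).as_matrix().T+o['tcp_pos']
E
python3 - <<'E'
from h import *
o=status.get_obs(); f=eyes.grab_frame('wrist'); P=wcloud(f,o)
print(disc(P,(.435,.034),.045,.054,.075))
E
```

```text
(4324, array([0.4329, 0.0336, 0.0643]), array([0.4341, 0.0337, 0.0309]), array([0.4342, 0.0337, 0.0605]), array([0.061, 0.06 , 0.013]))
```

>>> drive_tool([
  {"tx": 0, "ty": -0.25, "tz": -0.9, "rx": 0, "ry": 0, "rz": 0, "grip": -1},
  {"tx": 0, "ty": 0, "tz": -0.9, "rx": 0, "ry": 0, "rz": 0, "grip": -1},
  {"tx": 0, "ty": 0, "tz": -0.9, "rx": 0, "ry": 0, "rz": 0, "grip": -1},
  {"tx": 0, "ty": 0, "tz": -0.9, "rx": 0, "ry": 0, "rz": 0, "grip": -1},
  {"tx": 0, "ty": 0, "tz": -0.9, "rx": 0, "ry": 0, "rz": 0, "grip": -1},
  {"tx": 0, "ty": 0, "tz": -0.9, "rx": 0, "ry": 0, "rz": 0, "grip": -1},
  {"tx": 0, "ty": 0, "tz": -0.9, "rx": 0, "ry": 0, "rz": 0, "grip": -1},
  {"tx": 0, "ty": 0, "tz": -0.9, "rx": 0, "ry": 0, "rz": 0, "grip": -1},
  {"tx": 0, "ty": 0, "tz": 0, "rx": 0, "ry": 0, "rz": 0, "grip": -1},
])

```text
clock: 5.98
tcp_pos: [0.4328, 0.0362, 0.0265]
orientation: [0.068, -3.138, 0.0]
contact_force: [-0.1, 1.1, 0.3]
grip_width: 0.0855
```

>>> drive_tool([
  {"tx": 0, "ty": 0, "tz": 0, "rx": 0, "ry": 0, "rz": 0, "grip": 1},
  {"tx": 0, "ty": 0, "tz": 0, "rx": 0, "ry": 0, "rz": 0, "grip": 1},
  {"tx": 0, "ty": 0, "tz": 0, "rx": 0, "ry": 0, "rz": 0, "grip": 1},
  {"tx": 0, "ty": 0, "tz": 0, "rx": 0, "ry": 0, "rz": 0, "grip": 1},
  {"tx": 0, "ty": 0, "tz": 0, "rx": 0, "ry": 0, "rz": 0, "grip": 1},
  {"tx": 0, "ty": 0, "tz": 0, "rx": 0, "ry": 0, "rz": 0, "grip": 1},
])

```text
clock: 6.72
tcp_pos: [0.4344, 0.0356, 0.0283]
orientation: [-0.065, 3.139, 0.001]
contact_force: [-1.5, 0.6, 6.1]
grip_width: 0.0597
```

>>> drive_tool([
  {"tx": 0, "ty": 0, "tz": 0.5, "rx": 0, "ry": 0, "rz": 0, "grip": 1},
  {"tx": 0, "ty": 0, "tz": 1, "rx": 0, "ry": 0, "rz": 0, "grip": 1},
  {"tx": 0, "ty": 0, "tz": 1, "rx": 0, "ry": 0, "rz": 0, "grip": 1},
  {"tx": 0, "ty": 0, "tz": 1, "rx": 0, "ry": 0, "rz": 0, "grip": 1},
  {"tx": 0, "ty": 0, "tz": 1, "rx": 0, "ry": 0, "rz": 0, "grip": 1},
  {"tx": 0, "ty": 0, "tz": 1, "rx": 0, "ry": 0, "rz": 0, "grip": 1},
  {"tx": 0, "ty": 0, "tz": 1, "rx": 0, "ry": 0, "rz": 0, "grip": 1},
  {"tx": 0, "ty": 0, "tz": 1, "rx": 0, "ry": 0, "rz": 0, "grip": 1},
  {"tx": 0, "ty": 0, "tz": 0.5, "rx": 0, "ry": 0, "rz": 0, "grip": 1},
  {"tx": 0, "ty": 0, "tz": 0, "rx": 0, "ry": 0, "rz": 0, "grip": 1},
])

```text
clock: 7.98
tcp_pos: [0.4339, 0.0356, 0.1878]
orientation: [-0.066, 3.14, 0.001]
contact_force: [-0.2, 0.3, -4.8]
grip_width: 0.0591
```

>>> drive_tool([
  {"tx": 0.45, "ty": 0.9, "tz": 0, "rx": 0, "ry": 0, "rz": 0, "grip": 1},
  {"tx": 0.45, "ty": 0.9, "tz": 0, "rx": 0, "ry": 0, "rz": 0, "grip": 1},
  {"tx": 0.45, "ty": 0.9, "tz": 0, "rx": 0, "ry": 0, "rz": 0, "grip": 1},
  {"tx": 0.45, "ty": 0.9, "tz": 0, "rx": 0, "ry": 0, "rz": 0, "grip": 1},
  {"tx": 0.45, "ty": 0.9, "tz": 0, "rx": 0, "ry": 0, "rz": 0, "grip": 1},
  {"tx": 0.45, "ty": 0.9, "tz": 0, "rx": 0, "ry": 0, "rz": 0, "grip": 1},
  {"tx": 0.45, "ty": 0.9, "tz": 0, "rx": 0, "ry": 0, "rz": 0, "grip": 1},
  {"tx": 0.45, "ty": 0.9, "tz": 0, "rx": 0, "ry": 0, "rz": 0, "grip": 1},
  {"tx": 0.45, "ty": 0.9, "tz": 0, "rx": 0, "ry": 0, "rz": 0, "grip": 1},
  {"tx": 0.45, "ty": 0.9, "tz": 0, "rx": 0, "ry": 0, "rz": 0, "grip": 1},
])

```text
clock: 9.22
tcp_pos: [0.5244, 0.2166, 0.1873]
orientation: [0.066, -3.141, 0.0]
contact_force: [-0.1, 0.1, -4.0]
grip_width: 0.059
```

>>> drive_tool([
  {"tx": 0.45, "ty": 0.75, "tz": 0, "rx": 0, "ry": 0, "rz": 0, "grip": 1},
  {"tx": 0.45, "ty": 0.75, "tz": 0, "rx": 0, "ry": 0, "rz": 0, "grip": 1},
  {"tx": 0.45, "ty": 0.75, "tz": 0, "rx": 0, "ry": 0, "rz": 0, "grip": 1},
  {"tx": 0.4, "ty": 0.6, "tz": 0, "rx": 0, "ry": 0, "rz": 0, "grip": 1},
  {"tx": 0, "ty": 0, "tz": 0, "rx": 0, "ry": 0, "rz": 0, "grip": 1},
  {"tx": 0, "ty": 0, "tz": 0, "rx": 0, "ry": 0, "rz": 0, "grip": 1},
])

```text
clock: 9.98
tcp_pos: [0.5586, 0.2717, 0.1871]
orientation: [0.065, -3.14, 0.001]
contact_force: [0.6, -0.8, -4.9]
grip_width: 0.0594
```

```bash
cat > m.py <<'E'
from h import *
import sys
f=eyes.grab_frame('top'); P=cloud(f); cv2.imwrite('pics/top_%s.png'%sys.argv[1],f['frame'])
g=eyes.grab_frame('scene'); cv2.imwrite('pics/scene_%s.png'%sys.argv[1],g['frame']); Q=cloud(g)
o=status.get_obs(); print(np.round(o['clock'],2),np.round(o['tcp_pos'],4),np.round(o['contact_force'],2),o['grip_width'])
o=status.get_obs(); w=eyes.grab_frame('wrist'); W=wcloud(w,o); cv2.imwrite('pics/w_%s.png'%sys.argv[1],w['frame'])
E
cat > m2.py <<'E'
from m import *
for n,X in (('top',P),('scene',Q),('wrist',W)):
  for nm,c,a,b in (('L',(.559,.272),.08,.158),('R',(.560,.0115),.08,.158)):
    try: print(n,nm,*disc(X,c,.07,a,b))
    except Exception as e: print(n,nm,'none')
E
python3 m2.py a
```

```text
10.07 [0.5586 0.2715 0.1873] [ 0.35  0.23 -4.53] 0.05933379955245438
top L 556 [0.5532 0.2531 0.118 ] [0.5582 0.259  0.0554] [0.5579 0.2472 0.1032] [0.098 0.087 0.046]
top R 1446 [0.559  0.0133 0.1193] [0.5592 0.0216 0.0584] [0.5588 0.0219 0.1036] [0.098 0.116 0.047]
scene L 837 [0.5688 0.2603 0.1187] [0.5664 0.2626 0.0593] [0.5608 0.2626 0.119 ] [0.1   0.118 0.078]
scene R 1379 [0.5639 0.0101 0.1194] [0.5638 0.019  0.0581] [0.5623 0.019  0.1024] [0.1   0.116 0.045]
wrist L 7210 [0.5371 0.2711 0.1194] [0.5598 0.2619 0.0598] [0.5457 0.2619 0.1011] [0.072 0.119 0.042]
wrist R 3265 [0.5623 0.0376 0.1177] [0.564  0.0288 0.0532] [0.5605 0.0402 0.1013] [0.099 0.083 0.043]
```

>>> drive_tool([
  {"tx": 0, "ty": 0, "tz": -0.8, "rx": 0, "ry": 0, "rz": 0, "grip": 1},
  {"tx": 0, "ty": 0, "tz": -0.6, "rx": 0, "ry": 0, "rz": 0, "grip": 1},
  {"tx": 0, "ty": 0, "tz": -0.3, "rx": 0, "ry": 0, "rz": 0, "grip": 1},
  {"tx": 0, "ty": 0, "tz": -0.2, "rx": 0, "ry": 0, "rz": 0, "grip": 1},
  {"tx": 0, "ty": 0, "tz": -0.2, "rx": 0, "ry": 0, "rz": 0, "grip": 1},
  {"tx": 0, "ty": 0, "tz": -0.2, "rx": 0, "ry": 0, "rz": 0, "grip": 1},
  {"tx": 0, "ty": 0, "tz": -0.2, "rx": 0, "ry": 0, "rz": 0, "grip": 1},
  {"tx": 0, "ty": 0, "tz": -0.2, "rx": 0, "ry": 0, "rz": 0, "grip": 1},
])

```text
clock: 11.12
tcp_pos: [0.5589, 0.2725, 0.1334]
orientation: [-0.066, 3.141, 0.0]
contact_force: [-1.5, -1.3, 0.3]
grip_width: 0.0595
```

>>> drive_tool([
  {"tx": 0, "ty": 0, "tz": -0.2, "rx": 0, "ry": 0, "rz": 0, "grip": 1},
  {"tx": 0, "ty": 0, "tz": -0.2, "rx": 0, "ry": 0, "rz": 0, "grip": 1},
  {"tx": 0, "ty": 0, "tz": -0.2, "rx": 0, "ry": 0, "rz": 0, "grip": 1},
  {"tx": 0, "ty": 0, "tz": 0, "rx": 0, "ry": 0, "rz": 0, "grip": 1},
  {"tx": 0, "ty": 0, "tz": 0, "rx": 0, "ry": 0, "rz": 0, "grip": 1},
])

```text
clock: 11.75
tcp_pos: [0.5589, 0.2725, 0.1212]
orientation: [-0.066, 3.141, -0.0]
contact_force: [-2.7, -0.9, -0.2]
grip_width: 0.0593
```

```bash
python3 m2.py b
```

```text
11.85 [0.5589 0.2725 0.1213] [-2.38 -1.52  0.44] 0.05910352910248629
top L 499 [0.5525 0.2538 0.1   ] [0.5579 0.2722 0.05  ] [0.5582 0.2545 0.1215] [0.098 0.063 0.073]
top R 1533 [0.5589 0.0141 0.1456] [0.5597 0.0213 0.0583] [0.5587 0.0213 0.1217] [0.098 0.116 0.065]
scene L 1069 [0.5741 0.2582 0.1143] [0.5623 0.2704 0.0507] [0.5612 0.2705 0.1214] [0.099 0.099 0.073]
scene R 1447 [0.5641 0.0103 0.1462] [0.5645 0.0209 0.0599] [0.5611 0.0209 0.1165] [0.1   0.12  0.069]
wrist L 25456 [0.5435 0.2712 0.1311] [0.5584 0.2719 0.0497] [0.5477 0.2721 0.1222] [0.077 0.099 0.072]
wrist R 383 [0.5581 0.0713 0.0926] [0.5595 0.0676 0.0147] [0.56   0.0677 0.0894] [0.013 0.027 0.018]
```

>>> drive_tool([
  {"tx": 0, "ty": 0, "tz": 0, "rx": 0, "ry": 0, "rz": 0, "grip": -1},
  {"tx": 0, "ty": 0, "tz": 0, "rx": 0, "ry": 0, "rz": 0, "grip": -1},
  {"tx": 0, "ty": 0, "tz": 0, "rx": 0, "ry": 0, "rz": 0, "grip": -1},
  {"tx": 0, "ty": 0, "tz": 0, "rx": 0, "ry": 0, "rz": 0, "grip": -1},
  {"tx": 0, "ty": 0, "tz": 0.5, "rx": 0, "ry": 0, "rz": 0, "grip": -1},
  {"tx": 0, "ty": 0, "tz": 1, "rx": 0, "ry": 0, "rz": 0, "grip": -1},
  {"tx": 0, "ty": 0, "tz": 1, "rx": 0, "ry": 0, "rz": 0, "grip": -1},
  {"tx": 0, "ty": 0, "tz": 1, "rx": 0, "ry": 0, "rz": 0, "grip": -1},
  {"tx": 0, "ty": 0, "tz": 1, "rx": 0, "ry": 0, "rz": 0, "grip": -1},
  {"tx": 0, "ty": 0, "tz": 1, "rx": 0, "ry": 0, "rz": 0, "grip": -1},
])

```text
clock: 13.15
tcp_pos: [0.559, 0.2725, 0.2328]
orientation: [-0.066, 3.14, 0.001]
contact_force: [0.3, -0.4, 0.0]
grip_width: 0.0856
```

```bash
cat > m3.py <<'E'
from m import *
for n,X in (('top',P),('scene',Q),('wrist',W)):
  for nm,c,a,b in (('Ltin',(.559,.272),.150,.205),('Lpan',(.559,.272),.08,.11),('Rtin',(.56,.0115),.16,.22),('Rpan',(.560,.0115),.08,.155)):
    try: print(n,nm,*disc(X,c,.06,a,b))
    except Exception as e: print(n,nm,'none')
E
python3 m3.py c
```

```text
13.25 [0.5603 0.2731 0.2344] [0.88 0.06 0.57] 0.08524346658730718
top Ltin 189 [0.5413 0.267  0.1589] [0.5572 0.2719 0.0303] [0.5558 0.2682 0.1593] [0.054 0.049 0.016]
top Lpan 538 [0.5499 0.2602 0.0947] [0.5577 0.2724 0.05  ] [0.558  0.266  0.0983] [0.097 0.087 0.022]
top Rtin none
top Rpan 1510 [0.5589 0.0133 0.144 ] [0.5592 0.0167 0.0535] [0.5587 0.0166 0.1213] [0.098 0.107 0.061]
scene Ltin 455 [0.5622 0.2682 0.1584] [0.5599 0.2708 0.032 ] [0.5594 0.2712 0.1565] [0.063 0.062 0.013]
scene Lpan 620 [0.5717 0.2565 0.0953] [0.5628 0.2692 0.0519] [0.5611 0.2704 0.0984] [0.099 0.1   0.023]
scene Rtin none
scene Rpan 1429 [0.564  0.0098 0.1446] [0.5624 0.0111 0.0514] [0.5623 0.0105 0.1429] [0.1   0.1   0.013]
wrist Ltin 5539 [0.5572 0.2716 0.1593] [0.5589 0.2717 0.0311] [0.5588 0.2719 0.1562] [0.062 0.06  0.012]
wrist Lpan 3785 [0.5382 0.2713 0.095 ] [0.5588 0.2718 0.0499] [0.5496 0.2718 0.0996] [0.081 0.1   0.021]
wrist Rtin none
wrist Rpan 4612 [0.5601 0.0295 0.1391] [0.5622 0.0189 0.0529] [0.56   0.0264 0.115 ] [0.099 0.09  0.064]h.py:13: RuntimeWarning: Mean of empty slice.
  return len(Q),np.round(Q.mean(0),4),np.round([x,y,rr],4),np.round((Q.min(0)+Q.max(0))/2,4),np.round(np.ptp(Q,axis=0),3)
  ret = um.true_divide(
```

View pics/scene_c.png

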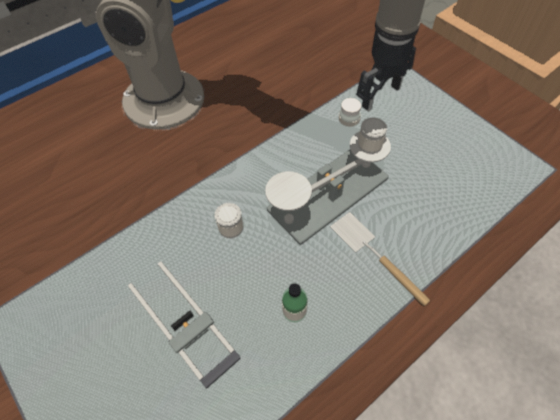

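>>> drive_tool([
  {"tx": -0.2, "ty": -0.94, "tz": 0, "rx": 0, "ry": 0, "rz": 0, "grip": -1},
  {"tx": -0.2, "ty": -0.94, "tz": 0, "rx": 0, "ry": 0, "rz": 0, "grip": -1},
  {"tx": -0.2, "ty": -0.94, "tz": 0, "rx": 0, "ry": 0, "rz": 0, "grip": -1},
  {"tx": -0.2, "ty": -0.94, "tz": 0, "rx": 0, "ry": 0, "rz": 0, "grip": -1},
  {"tx": -0.2, "ty": -0.94, "tz": 0, "rx": 0, "ry": 0, "rz": 0, "grip": -1},
  {"tx": -0.2, "ty": -0.94, "tz": 0, "rx": 0, "ry": 0, "rz": 0, "grip": -1},
  {"tx": -0.2, "ty": -0.94, "tz": 0, "rx": 0, "ry": 0, "rz": 0, "grip": -1},
  {"tx": -0.2, "ty": -0.94, "tz": 0, "rx": 0, "ry": 0, "rz": 0, "grip": -1},
  {"tx": -0.2, "ty": -0.94, "tz": 0, "rx": 0, "ry": 0, "rz": 0, "grip": -1},
  {"tx": -0.2, "ty": -0.94, "tz": 0, "rx": 0, "ry": 0, "rz": 0, "grip": -1},
])

```text
clock: 14.55
tcp_pos: [0.5186, 0.0832, 0.2313]
orientation: [-0.066, 3.141, 0.0]
contact_force: [-0.4, 0.6, 0.7]
grip_width: 0.0852
```

>>> drive_tool([
  {"tx": -0.2, "ty": -0.94, "tz": 0, "rx": 0, "ry": 0, "rz": 0, "grip": -1},
  {"tx": -0.2, "ty": -0.94, "tz": 0, "rx": 0, "ry": 0, "rz": 0, "grip": -1},
  {"tx": -0.2, "ty": -0.94, "tz": 0, "rx": 0, "ry": 0, "rz": 0, "grip": -1},
  {"tx": -0.2, "ty": -0.94, "tz": 0, "rx": 0, "ry": 0, "rz": 0, "grip": -1},
  {"tx": -0.2, "ty": -0.94, "tz": 0, "rx": 0, "ry": 0, "rz": 0, "grip": -1},
  {"tx": -0.2, "ty": -0.94, "tz": 0, "rx": 0, "ry": 0, "rz": 0, "grip": -1},
  {"tx": -0.2, "ty": -0.94, "tz": -0.5, "rx": 0, "ry": 0, "rz": 0, "grip": -1},
  {"tx": -0.2, "ty": -0.94, "tz": -0.8, "rx": 0, "ry": 0, "rz": 0, "grip": -1},
  {"tx": -0.2, "ty": -0.94, "tz": -0.8, "rx": 0, "ry": 0, "rz": 0, "grip": -1},
  {"tx": -0.2, "ty": -0.94, "tz": -0.9, "rx": 0, "ry": 0, "rz": 0, "grip": -1},
])

```text
clock: 15.8
tcp_pos: [0.4787, -0.1047, 0.171]
orientation: [-0.066, 3.14, -0.0]
contact_force: [0.6, -0.8, 0.4]
grip_width: 0.0855
```

Run:
```python
from h import *
o=status.get_obs(); f=eyes.grab_frame('wrist'); P=wcloud(f,o); cv2.imwrite('pics/w_d.png',f['frame'])
print(o['tcp_pos'],o['orientation'],np.round(o['joints'],3),disc(P,(.479,-.102),.045,.054,.075))
o=status.get_obs(); print(o['tcp_pos'])
```

```text
[ 0.4786859  -0.10470014  0.17099141] [-6.61144876e-02  3.14026218e+00 -6.34426989e-05] [-0.232  0.254  0.375  2.071 -0.124  0.837  1.828] (4366, array([ 0.4779, -0.1029,  0.0643]), array([ 0.4793, -0.1032,  0.031 ]), array([ 0.4792, -0.1027,  0.0605]), array([0.061, 0.06 , 0.013]))
[ 0.4764379  -0.10721265  0.16895471]
```

>>> drive_tool([
  {"tx": 0, "ty": 0.1, "tz": -0.9, "rx": 0, "ry": 0, "rz": 0, "grip": -1},
  {"tx": 0, "ty": 0, "tz": -0.9, "rx": 0, "ry": 0, "rz": 0, "grip": -1},
  {"tx": 0, "ty": 0, "tz": -0.9, "rx": 0, "ry": 0, "rz": 0, "grip": -1},
  {"tx": 0, "ty": 0, "tz": -0.9, "rx": 0, "ry": 0, "rz": 0, "grip": -1},
  {"tx": 0, "ty": 0, "tz": -0.9, "rx": 0, "ry": 0, "rz": 0, "grip": -1},
  {"tx": 0, "ty": 0, "tz": -0.9, "rx": 0, "ry": 0, "rz": 0, "grip": -1},
  {"tx": 0, "ty": 0, "tz": -0.9, "rx": 0, "ry": 0, "rz": 0, "grip": -1},
  {"tx": 0, "ty": 0, "tz": -0.8, "rx": 0, "ry": 0, "rz": 0, "grip": -1},
  {"tx": 0, "ty": 0, "tz": 0, "rx": 0, "ry": 0, "rz": 0, "grip": -1},
])

```text
clock: 16.98
tcp_pos: [0.4782, -0.1014, 0.0285]
orientation: [0.066, -3.139, -0.0]
contact_force: [0.1, 1.0, 1.0]
grip_width: 0.0852
```

>>> drive_tool([
  {"tx": 0, "ty": 0, "tz": 0, "rx": 0, "ry": 0, "rz": 0, "grip": 1},
  {"tx": 0, "ty": 0, "tz": 0, "rx": 0, "ry": 0, "rz": 0, "grip": 1},
  {"tx": 0, "ty": 0, "tz": 0, "rx": 0, "ry": 0, "rz": 0, "grip": 1},
  {"tx": 0, "ty": 0, "tz": 0, "rx": 0, "ry": 0, "rz": 0, "grip": 1},
  {"tx": 0, "ty": 0, "tz": 0, "rx": 0, "ry": 0, "rz": 0, "grip": 1},
])

```text
clock: 17.6
tcp_pos: [0.4794, -0.1017, 0.0301]
orientation: [-0.066, 3.14, 0.0]
contact_force: [-1.9, -0.8, 6.7]
grip_width: 0.0583
```

>>> drive_tool([
  {"tx": 0, "ty": 0, "tz": 0.5, "rx": 0, "ry": 0, "rz": 0, "grip": 1},
  {"tx": 0, "ty": 0, "tz": 1, "rx": 0, "ry": 0, "rz": 0, "grip": 1},
  {"tx": 0, "ty": 0, "tz": 1, "rx": 0, "ry": 0, "rz": 0, "grip": 1},
  {"tx": 0, "ty": 0, "tz": 1, "rx": 0, "ry": 0, "rz": 0, "grip": 1},
  {"tx": 0, "ty": 0, "tz": 1, "rx": 0, "ry": 0, "rz": 0, "grip": 1},
  {"tx": 0, "ty": 0, "tz": 1, "rx": 0, "ry": 0, "rz": 0, "grip": 1},
  {"tx": 0, "ty": 0, "tz": 1, "rx": 0, "ry": 0, "rz": 0, "grip": 1},
  {"tx": 0, "ty": 0, "tz": 1, "rx": 0, "ry": 0, "rz": 0, "grip": 1},
  {"tx": 0, "ty": 0, "tz": 1, "rx": 0, "ry": 0, "rz": 0, "grip": 1},
  {"tx": 0, "ty": 0, "tz": 0.5, "rx": 0, "ry": 0, "rz": 0, "grip": 1},
])

```text
clock: 18.85
tcp_pos: [0.4788, -0.1015, 0.2104]
orientation: [-0.066, 3.14, 0.0]
contact_force: [-0.7, 0.2, -3.2]
grip_width: 0.0583
```

>>> drive_tool([
  {"tx": 0.58, "ty": 0.81, "tz": 0, "rx": 0, "ry": 0, "rz": 0, "grip": 1},
  {"tx": 0.58, "ty": 0.81, "tz": 0, "rx": 0, "ry": 0, "rz": 0, "grip": 1},
  {"tx": 0.58, "ty": 0.81, "tz": 0, "rx": 0, "ry": 0, "rz": 0, "grip": 1},
  {"tx": 0.58, "ty": 0.81, "tz": 0, "rx": 0, "ry": 0, "rz": 0, "grip": 1},
  {"tx": 0.58, "ty": 0.81, "tz": 0, "rx": 0, "ry": 0, "rz": 0, "grip": 1},
  {"tx": 0.58, "ty": 0.81, "tz": 0, "rx": 0, "ry": 0, "rz": 0, "grip": 1},
  {"tx": 0.58, "ty": 0.81, "tz": 0, "rx": 0, "ry": 0, "rz": 0, "grip": 1},
  {"tx": 0, "ty": 0, "tz": 0, "rx": 0, "ry": 0, "rz": 0, "grip": 1},
  {"tx": 0, "ty": 0, "tz": 0, "rx": 0, "ry": 0, "rz": 0, "grip": 1},
])

```text
clock: 19.98
tcp_pos: [0.5597, 0.0112, 0.2091]
orientation: [0.065, -3.14, 0.001]
contact_force: [-0.3, 0.5, -2.7]
grip_width: 0.0582
```

>>> drive_tool([
  {"tx": 0, "ty": 0, "tz": -0.8, "rx": 0, "ry": 0, "rz": 0, "grip": 1},
  {"tx": 0, "ty": 0, "tz": -0.5, "rx": 0, "ry": 0, "rz": 0, "grip": 1},
  {"tx": 0, "ty": 0, "tz": -0.3, "rx": 0, "ry": 0, "rz": 0, "grip": 1},
  {"tx": 0, "ty": 0, "tz": -0.2, "rx": 0, "ry": 0, "rz": 0, "grip": 1},
  {"tx": 0, "ty": 0, "tz": -0.2, "rx": 0, "ry": 0, "rz": 0, "grip": 1},
  {"tx": 0, "ty": 0, "tz": -0.2, "rx": 0, "ry": 0, "rz": 0, "grip": 1},
  {"tx": 0, "ty": 0, "tz": -0.2, "rx": 0, "ry": 0, "rz": 0, "grip": 1},
  {"tx": 0, "ty": 0, "tz": -0.1, "rx": 0, "ry": 0, "rz": 0, "grip": 1},
  {"tx": 0, "ty": 0, "tz": -0.1, "rx": 0, "ry": 0, "rz": 0, "grip": 1},
  {"tx": 0, "ty": 0, "tz": 0, "rx": 0, "ry": 0, "rz": 0, "grip": 1},
])

```text
clock: 21.22
tcp_pos: [0.5601, 0.0118, 0.1572]
orientation: [-0.066, 3.141, -0.0]
contact_force: [-1.3, -1.3, 0.2]
grip_width: 0.0588
```

>>> drive_tool([
  {"tx": 0, "ty": 0, "tz": 0, "rx": 0, "ry": 0, "rz": 0, "grip": 1},
])

```text
clock: 21.35
tcp_pos: [0.5602, 0.0118, 0.1574]
orientation: [-0.066, 3.141, -0.0]
contact_force: [-1.2, -1.2, -0.1]
grip_width: 0.0582
```

```bash
python3 m3.py e 2>/dev/null
```

```text
21.45 [0.5602 0.0119 0.1574] [-1.24 -1.6   0.25] 0.05816972310997706
top Ltin 655 [0.5569 0.2705 0.1757] [0.5575 0.2722 0.0308] [0.5583 0.2724 0.1672] [0.06  0.061 0.033]
top Lpan 114 [0.5554 0.2632 0.1088] [0.5578 0.2729 0.0501] [0.5573 0.2729 0.1077] [0.096 0.1   0.005]
top Rtin none
top Rpan none
scene Ltin 606 [0.5647 0.2645 0.1723] [0.5598 0.2701 0.0331] [0.5606 0.2707 0.1661] [0.064 0.064 0.032]
scene Lpan 63 [0.5771 0.2497 0.1088] [0.5625 0.2714 0.0503] [0.5617 0.2713 0.1081] [0.095 0.1   0.004]
scene Rtin 819 [0.573  0.0091 0.1917] [0.56   0.0106 0.0589] [0.5687 0.0103 0.1901] [0.047 0.117 0.06 ]
scene Rpan 789 [0.5807 0.0006 0.1295] [0.5631 0.011  0.0501] [0.5669 0.0108 0.1369] [0.091 0.1   0.036]
wrist Ltin none
wrist Lpan 233 [0.5562 0.2268 0.1084] [0.5622 0.2421 0.0398] [0.5622 0.2338 0.1078] [0.079 0.025 0.004]
wrist Rtin 26755 [0.5533 0.011  0.1956] [0.5602 0.0115 0.06  ] [0.5592 0.0116 0.19  ] [0.06  0.119 0.06 ]
wrist Rpan 9304 [0.5349 0.0112 0.1289] [0.5606 0.0169 0.0548] [0.5413 0.0168 0.1178] [0.062 0.109 0.074]
```

Weight is carried; release, rise, and wait for the beam.

>>> drive_tool([
  {"tx": 0, "ty": 0, "tz": 0, "rx": 0, "ry": 0, "rz": 0, "grip": -1},
  {"tx": 0, "ty": 0, "tz": 0, "rx": 0, "ry": 0, "rz": 0, "grip": -1},
  {"tx": 0, "ty": 0, "tz": 0, "rx": 0, "ry": 0, "rz": 0, "grip": -1},
  {"tx": 0, "ty": 0, "tz": 0, "rx": 0, "ry": 0, "rz": 0, "grip": -1},
  {"tx": 0, "ty": 0, "tz": 0.5, "rx": 0, "ry": 0, "rz": 0, "grip": -1},
  {"tx": 0, "ty": 0, "tz": 1, "rx": 0, "ry": 0, "rz": 0, "grip": -1},
  {"tx": 0, "ty": 0, "tz": 1, "rx": 0, "ry": 0, "rz": 0, "grip": -1},
  {"tx": 0, "ty": 0, "tz": 1, "rx": 0, "ry": 0, "rz": 0, "grip": -1},
  {"tx": 0, "ty": 0, "tz": 1, "rx": 0, "ry": 0, "rz": 0, "grip": -1},
  {"tx": 0, "ty": 0, "tz": 1, "rx": 0, "ry": 0, "rz": 0, "grip": -1},
])

```text
clock: 22.75
tcp_pos: [0.5601, 0.0118, 0.2688]
orientation: [-0.066, 3.14, 0.0]
contact_force: [0.7, -0.3, 0.4]
grip_width: 0.0853
```

>>> drive_tool([
  {"tx": 0, "ty": 0, "tz": 0, "rx": 0, "ry": 0, "rz": 0, "grip": -1},
  {"tx": 0, "ty": 0, "tz": 0, "rx": 0, "ry": 0, "rz": 0, "grip": -1},
  {"tx": 0, "ty": 0, "tz": 0, "rx": 0, "ry": 0, "rz": 0, "grip": -1},
  {"tx": 0, "ty": 0, "tz": 0, "rx": 0, "ry": 0, "rz": 0, "grip": -1},
  {"tx": 0, "ty": 0, "tz": 0, "rx": 0, "ry": 0, "rz": 0, "grip": -1},
  {"tx": 0, "ty": 0, "tz": 0, "rx": 0, "ry": 0, "rz": 0, "grip": -1},
  {"tx": 0, "ty": 0, "tz": 0, "rx": 0, "ry": 0, "rz": 0, "grip": -1},
  {"tx": 0, "ty": 0, "tz": 0, "rx": 0, "ry": 0, "rz": 0, "grip": -1},
])

```text
clock: 23.75
tcp_pos: [0.5601, 0.0119, 0.2673]
orientation: [-0.066, 3.141, 0.0]
contact_force: [0.4, 0.9, -0.1]
grip_width: 0.0854
```

```bash
python3 m3.py f 2>/dev/null
```

```text
23.85 [0.5601 0.0119 0.2673] [ 0.29 -0.16  0.02] 0.08571946525501226
top Ltin 649 [0.557  0.2704 0.1742] [0.5579 0.2723 0.0311] [0.5572 0.2722 0.1661] [0.058 0.062 0.032]
top Lpan 259 [0.5582 0.263  0.1082] [0.5579 0.2727 0.0502] [0.5583 0.2718 0.095 ] [0.098 0.098 0.03 ]
top Rtin none
top Rpan none
scene Ltin 592 [0.5648 0.2648 0.1711] [0.5614 0.2712 0.0324] [0.5604 0.2707 0.1647] [0.062 0.062 0.029]
scene Lpan 204 [0.5722 0.2548 0.1086] [0.5604 0.2709 0.0508] [0.5609 0.2694 0.1065] [0.1   0.097 0.007]
scene Rtin 788 [0.5675 0.0061 0.1876] [0.561  0.0102 0.032 ] [0.5623 0.011  0.1787] [0.061 0.062 0.037]
scene Rpan 851 [5.765e-01 3.000e-04 1.309e-01] [0.5621 0.0105 0.0508] [0.5623 0.0112 0.1381] [0.101 0.1   0.033]
wrist Ltin 2582 [0.5562 0.2617 0.171 ] [0.5584 0.2714 0.0317] [0.5585 0.2713 0.1643] [0.06  0.062 0.029]
wrist Lpan 317 [0.5532 0.2439 0.1087] [0.5587 0.2711 0.0504] [0.5591 0.2654 0.1072] [0.1   0.089 0.006]
wrist Rtin 5903 [0.557  0.011  0.1916] [0.5602 0.0108 0.031 ] [0.56   0.0113 0.1779] [0.061 0.06  0.036]
wrist Rpan 3947 [0.5394 0.0123 0.1288] [0.5589 0.0168 0.0546] [0.5508 0.0168 0.1175] [0.08  0.109 0.075]
```

View pics/scene_f.png

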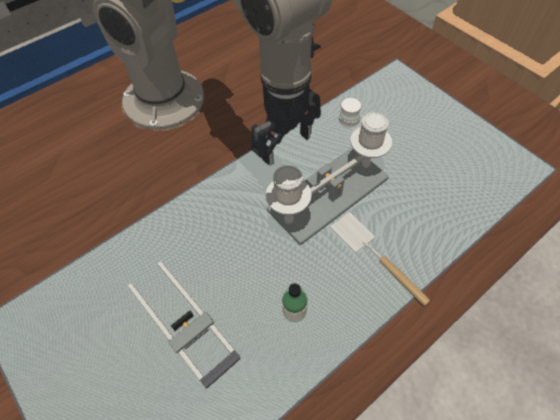

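>>> drive_tool([
  {"tx": 0, "ty": 1, "tz": 0, "rx": 0, "ry": 0, "rz": 0, "grip": -1},
  {"tx": 0, "ty": 1, "tz": 0, "rx": 0, "ry": 0, "rz": 0, "grip": -1},
  {"tx": 0, "ty": 1, "tz": 0, "rx": 0, "ry": 0, "rz": 0, "grip": -1},
  {"tx": 0, "ty": 1, "tz": 0, "rx": 0, "ry": 0, "rz": 0, "grip": -1},
  {"tx": 0, "ty": 1, "tz": 0, "rx": 0, "ry": 0, "rz": 0, "grip": -1},
  {"tx": 0, "ty": 1, "tz": 0, "rx": 0, "ry": 0, "rz": 0, "grip": -1},
  {"tx": 0, "ty": 1, "tz": 0, "rx": 0, "ry": 0, "rz": 0, "grip": -1},
  {"tx": 0, "ty": 1, "tz": 0, "rx": 0, "ry": 0, "rz": 0, "grip": -1},
  {"tx": 0, "ty": 1, "tz": 0, "rx": 0, "ry": 0, "rz": 0, "grip": -1},
  {"tx": 0, "ty": 1, "tz": 0, "rx": 0, "ry": 0, "rz": 0, "grip": -1},
])

```text
clock: 25.15
tcp_pos: [0.56, 0.2132, 0.2673]
orientation: [-0.066, 3.141, 0.0]
contact_force: [0.3, -0.5, 0.0]
grip_width: 0.0853
```

>>> drive_tool([
  {"tx": 0, "ty": 1, "tz": 0, "rx": 0, "ry": 0, "rz": 0, "grip": -1},
  {"tx": 0, "ty": 1, "tz": 0, "rx": 0, "ry": 0, "rz": 0, "grip": -1},
  {"tx": -0.1, "ty": 0.95, "tz": 0, "rx": 0, "ry": 0, "rz": 0, "grip": -1},
  {"tx": 0, "ty": 0, "tz": 0, "rx": 0, "ry": 0, "rz": 0, "grip": -1},
  {"tx": 0, "ty": 0, "tz": 0, "rx": 0, "ry": 0, "rz": 0, "grip": -1},
])

```text
clock: 25.78
tcp_pos: [0.5582, 0.27, 0.2673]
orientation: [-0.065, 3.141, -0.001]
contact_force: [0.2, -0.9, -0.8]
grip_width: 0.0855
```

Run:
```python
from h import *
o=status.get_obs(); f=eyes.grab_frame('wrist'); W=wcloud(f,o)
print(o['clock'],o['tcp_pos'],disc(W,(.559,.272),.05,.165,.2))
f=eyes.grab_frame('top'); P=cloud(f)
for c in ((.558,.2725),(.559,.0130)):
    m=(np.hypot(P[:,0]-c[0],P[:,1]-c[1])<.022)&(P[:,2]>.15)&(P[:,2]<.215); print('lid',m.sum(),np.median(P[m,2]))
print(np.round(disc(P,(.559,.0115),.045,.17,.21)[2],4))
```

```text
25.775 [0.55821346 0.27003587 0.26728493] (4863, array([0.5572, 0.2716, 0.1757]), array([0.5587, 0.2714, 0.0309]), array([0.5589, 0.2719, 0.1719]), array([0.061, 0.06 , 0.013]))
lid 95 0.17640600297039444
lid 319 0.19316247344044135
[0.5588 0.012  0.0304]
```

>>> drive_tool([
  {"tx": 0, "ty": 0.08, "tz": -0.8, "rx": 0, "ry": 0, "rz": 0, "grip": -1},
  {"tx": 0, "ty": 0, "tz": -0.8, "rx": 0, "ry": 0, "rz": 0, "grip": -1},
  {"tx": 0, "ty": 0, "tz": -0.8, "rx": 0, "ry": 0, "rz": 0, "grip": -1},
  {"tx": 0, "ty": 0, "tz": -0.8, "rx": 0, "ry": 0, "rz": 0, "grip": -1},
  {"tx": 0, "ty": 0, "tz": -0.8, "rx": 0, "ry": 0, "rz": 0, "grip": -1},
  {"tx": 0, "ty": 0, "tz": -0.8, "rx": 0, "ry": 0, "rz": 0, "grip": -1},
  {"tx": 0, "ty": 0, "tz": -0.8, "rx": 0, "ry": 0, "rz": 0, "grip": -1},
  {"tx": 0, "ty": 0, "tz": -0.8, "rx": 0, "ry": 0, "rz": 0, "grip": -1},
  {"tx": 0, "ty": 0, "tz": 0, "rx": 0, "ry": 0, "rz": 0, "grip": -1},
])

```text
clock: 27.0
tcp_pos: [0.5571, 0.272, 0.1377]
orientation: [0.066, -3.138, 0.002]
contact_force: [0.1, -0.1, -0.1]
grip_width: 0.0853
```

>>> drive_tool([
  {"tx": 0, "ty": 0, "tz": 0, "rx": 0, "ry": 0, "rz": 0, "grip": 1},
  {"tx": 0, "ty": 0, "tz": 0, "rx": 0, "ry": 0, "rz": 0, "grip": 1},
  {"tx": 0, "ty": 0, "tz": 0, "rx": 0, "ry": 0, "rz": 0, "grip": 1},
  {"tx": 0, "ty": 0, "tz": 0, "rx": 0, "ry": 0, "rz": 0, "grip": 1},
  {"tx": 0, "ty": 0, "tz": 0, "rx": 0, "ry": 0, "rz": 0, "grip": 1},
])

```text
clock: 27.62
tcp_pos: [0.5585, 0.2726, 0.1396]
orientation: [-0.066, 3.14, 0.001]
contact_force: [1.8, 0.5, 0.5]
grip_width: 0.0592
```

>>> drive_tool([
  {"tx": 0, "ty": 0, "tz": 0.15, "rx": 0, "ry": 0, "rz": 0, "grip": 1},
  {"tx": 0, "ty": 0, "tz": 0.15, "rx": 0, "ry": 0, "rz": 0, "grip": 1},
  {"tx": 0, "ty": 0, "tz": 0.15, "rx": 0, "ry": 0, "rz": 0, "grip": 1},
  {"tx": 0, "ty": 0, "tz": 0.15, "rx": 0, "ry": 0, "rz": 0, "grip": 1},
  {"tx": 0, "ty": 0, "tz": 0.15, "rx": 0, "ry": 0, "rz": 0, "grip": 1},
  {"tx": 0, "ty": 0, "tz": 0.15, "rx": 0, "ry": 0, "rz": 0, "grip": 1},
  {"tx": 0, "ty": 0, "tz": 0.15, "rx": 0, "ry": 0, "rz": 0, "grip": 1},
  {"tx": 0, "ty": 0, "tz": 0.15, "rx": 0, "ry": 0, "rz": 0, "grip": 1},
  {"tx": 0, "ty": 0, "tz": 0.2, "rx": 0, "ry": 0, "rz": 0, "grip": 1},
  {"tx": 0, "ty": 0, "tz": 0.2, "rx": 0, "ry": 0, "rz": 0, "grip": 1},
])

```text
clock: 28.88
tcp_pos: [0.558, 0.2725, 0.1716]
orientation: [0.066, -3.141, -0.0]
contact_force: [-0.6, -0.1, -4.1]
grip_width: 0.0594
```

>>> drive_tool([
  {"tx": 0, "ty": 0, "tz": 1, "rx": 0, "ry": 0, "rz": 0, "grip": 1},
  {"tx": -0.08, "ty": -0.6, "tz": 1, "rx": 0, "ry": 0, "rz": 0, "grip": 1},
  {"tx": -0.08, "ty": -1, "tz": 1, "rx": 0, "ry": 0, "rz": 0, "grip": 1},
  {"tx": -0.08, "ty": -1, "tz": 1, "rx": 0, "ry": 0, "rz": 0, "grip": 1},
  {"tx": -0.08, "ty": -1, "tz": 1, "rx": 0, "ry": 0, "rz": 0, "grip": 1},
  {"tx": -0.08, "ty": -1, "tz": 0, "rx": 0, "ry": 0, "rz": 0, "grip": 1},
  {"tx": -0.08, "ty": -1, "tz": 0, "rx": 0, "ry": 0, "rz": 0, "grip": 1},
  {"tx": -0.08, "ty": -1, "tz": 0, "rx": 0, "ry": 0, "rz": 0, "grip": 1},
  {"tx": -0.08, "ty": -1, "tz": 0, "rx": 0, "ry": 0, "rz": 0, "grip": 1},
  {"tx": -0.08, "ty": -1, "tz": 0, "rx": 0, "ry": 0, "rz": 0, "grip": 1},
])

```text
clock: 30.12
tcp_pos: [0.5434, 0.0991, 0.271]
orientation: [0.066, -3.14, 0.0]
contact_force: [0.8, 0.0, -4.1]
grip_width: 0.0594
```

>>> drive_tool([
  {"tx": -0.08, "ty": -1, "tz": 0, "rx": 0, "ry": 0, "rz": 0, "grip": 1},
  {"tx": -0.08, "ty": -1, "tz": 0, "rx": 0, "ry": 0, "rz": 0, "grip": 1},
  {"tx": -0.08, "ty": -1, "tz": 0, "rx": 0, "ry": 0, "rz": 0, "grip": 1},
  {"tx": -0.08, "ty": -1, "tz": 0, "rx": 0, "ry": 0, "rz": 0, "grip": 1},
  {"tx": -0.08, "ty": -1, "tz": 0, "rx": 0, "ry": 0, "rz": 0, "grip": 1},
  {"tx": -0.08, "ty": -1, "tz": 0, "rx": 0, "ry": 0, "rz": 0, "grip": 1},
  {"tx": -0.08, "ty": -1, "tz": 0, "rx": 0, "ry": 0, "rz": 0, "grip": 1},
  {"tx": -0.08, "ty": -1, "tz": 0, "rx": 0, "ry": 0, "rz": 0, "grip": 1},
  {"tx": -0.08, "ty": -1, "tz": 0, "rx": 0, "ry": 0, "rz": 0, "grip": 1},
  {"tx": -0.08, "ty": -1, "tz": 0, "rx": 0, "ry": 0, "rz": 0, "grip": 1},
])

```text
clock: 31.38
tcp_pos: [0.5274, -0.1008, 0.2714]
orientation: [-0.066, 3.141, 0.0]
contact_force: [0.1, -0.7, -4.0]
grip_width: 0.0592
```

>>> drive_tool([
  {"tx": -0.08, "ty": -1, "tz": 0, "rx": 0, "ry": 0, "rz": 0, "grip": 1},
  {"tx": -0.08, "ty": -1, "tz": 0, "rx": 0, "ry": 0, "rz": 0, "grip": 1},
  {"tx": -0.08, "ty": -1, "tz": 0, "rx": 0, "ry": 0, "rz": 0, "grip": 1},
  {"tx": -0.08, "ty": -1, "tz": -0.5, "rx": 0, "ry": 0, "rz": 0, "grip": 1},
  {"tx": -0.08, "ty": -1, "tz": -1, "rx": 0, "ry": 0, "rz": 0, "grip": 1},
  {"tx": -0.08, "ty": -1, "tz": -1, "rx": 0, "ry": 0, "rz": 0, "grip": 1},
  {"tx": -0.08, "ty": -1, "tz": -1, "rx": 0, "ry": 0, "rz": 0, "grip": 1},
  {"tx": -0.08, "ty": -1, "tz": -1, "rx": 0, "ry": 0, "rz": 0, "grip": 1},
  {"tx": -0.08, "ty": -1, "tz": -1, "rx": 0, "ry": 0, "rz": 0, "grip": 1},
  {"tx": 0, "ty": -1, "tz": -0.5, "rx": 0, "ry": 0, "rz": 0, "grip": 1},
])

```text
clock: 32.62
tcp_pos: [0.5123, -0.3003, 0.1501]
orientation: [0.066, -3.139, -0.001]
contact_force: [-0.0, -0.2, -4.2]
grip_width: 0.059
```

>>> drive_tool([
  {"tx": 0, "ty": 0, "tz": 0, "rx": 0, "ry": 0, "rz": 0, "grip": 1},
  {"tx": 0, "ty": 0, "tz": 0, "rx": 0, "ry": 0, "rz": 0, "grip": 1},
])

```text
clock: 32.88
tcp_pos: [0.5134, -0.2993, 0.1515]
orientation: [-0.066, 3.141, 0.001]
contact_force: [0.6, 1.0, -4.6]
grip_width: 0.0592
```

```bash
cat > m4.py <<'E'
from m import *
def rails(P,nm):
    for s,(y0,y1) in {'L':(-.295,-.262),'R':(-.375,-.338)}.items():
        m=(P[:,2]>.008)&(P[:,2]<.020)&(P[:,0]>.46)&(P[:,0]<.6)&(P[:,1]>y0)&(P[:,1]<y1); Q=P[m]
        if len(Q)<30: print(nm,s,len(Q)); continue
        vx,vy,x,y=cv2.fitLine(Q[:,:2].astype(np.float32),cv2.DIST_HUBER,0,.01,.01).ravel()
        print(nm,s,len(Q),'slope',round(vy/vx,4),'xrange',np.percentile(Q[:,0],[0,1,100]).round(3),'y@.5,.57',round(y+vy/vx*(.5-x),4),round(y+vy/vx*(.57-x),4))
    m=(P[:,2]>.018)&(P[:,2]<.033)&(P[:,0]>.57)&(P[:,0]<.67)&(abs(P[:,1]+.316)<.02); Q=P[m]
    if len(Q): print(nm,'pad/carr x pct',np.percentile(Q[:,0],[0,2,10,30,50,90]).round(4), np.histogram(Q[:,0],bins=np.arange(.57,.67,.005))[0])
for n,X in (('top',P),('scene',Q),('wrist',W)):
    rails(X,n)
E
python3 m4.py g
```

```text
32.98 [ 0.5138 -0.2987  0.1518] [ 0.52 -0.2  -4.83] 0.059239673989138646
top L 220 slope 0.0388 xrange [0.461 0.461 0.598] y@.5,.57 -0.2803 -0.2776
top R 104 slope 0.0448 xrange [0.461 0.461 0.599] y@.5,.57 -0.3582 -0.3551
top pad/carr x pct [0.5995 0.5996 0.6026 0.6246 0.6327 0.6501] [ 0  0  0  0  0  7 34 16  0 10 13 25 30 20 28 30 28  0  0  0]
scene L 230 slope 0.0428 xrange [0.483 0.485 0.6  ] y@.5,.57 -0.2831 -0.2801
scene R 288 slope 0.0442 xrange [0.461 0.463 0.6  ] y@.5,.57 -0.361 -0.3579
scene pad/carr x pct [0.6024 0.6043 0.6083 0.6286 0.6379 0.6561] [ 0  0  0  0  0  0 15 47 43  4 11 21 44 45 47 41 51 55  0  0]
wrist L 720 slope 0.0415 xrange [0.46  0.46  0.516] y@.5,.57 -0.2831 -0.2802
wrist R 1328 slope 0.0418 xrange [0.46  0.461 0.576] y@.5,.57 -0.3599 -0.357
```

View pics/w_g.png

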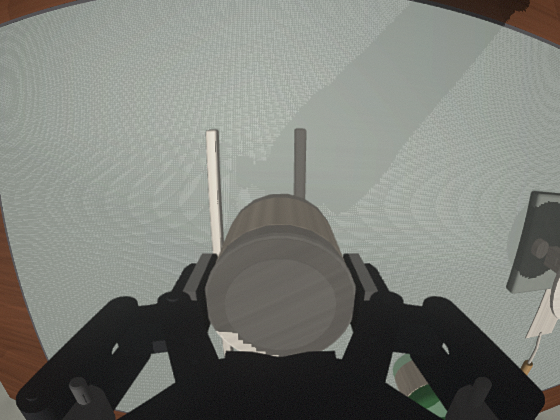

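>>> drive_tool([
  {"tx": -0.2, "ty": -0.5, "tz": -0.8, "rx": 0, "ry": 0, "rz": 0, "grip": 1},
  {"tx": -0.2, "ty": -0.55, "tz": -1, "rx": 0, "ry": 0, "rz": 0, "grip": 1},
  {"tx": 0, "ty": 0, "tz": -1, "rx": 0, "ry": 0, "rz": 0, "grip": 1},
  {"tx": 0, "ty": 0, "tz": -1, "rx": 0, "ry": 0, "rz": 0, "grip": 1},
  {"tx": 0, "ty": 0, "tz": -1, "rx": 0, "ry": 0, "rz": 0, "grip": 1},
  {"tx": 0, "ty": 0, "tz": -0.2, "rx": 0, "ry": 0, "rz": 0, "grip": 1},
  {"tx": 0, "ty": 0, "tz": 0, "rx": 0, "ry": 0, "rz": 0, "grip": 1},
  {"tx": 0, "ty": 0, "tz": 0, "rx": 0, "ry": 0, "rz": 0, "grip": 1},
])

```text
clock: 34.02
tcp_pos: [0.5058, -0.3209, 0.0521]
orientation: [-0.066, 3.14, -0.001]
contact_force: [0.1, 0.6, -3.6]
grip_width: 0.0591
```

```bash
python3 m4.py h
python3 - <<'E'
from h import *
for i in range(5):
    o=status.get_obs(); print(np.round(o['tcp_pos'],4),np.round(o['contact_force'],2))
E
```

```text
34.12 [ 0.5058 -0.3208  0.0521] [-0.22  0.   -4.58] 0.059217012817178505
top L 208 slope 0.0336 xrange [0.461 0.461 0.598] y@.5,.57 -0.2798 -0.2775
top R 101 slope 0.0359 xrange [0.461 0.461 0.599] y@.5,.57 -0.3568 -0.3543
top pad/carr x pct [0.5994 0.5997 0.6025 0.6214 0.6303 0.65  ] [ 0  0  0  0  0  8 34 17  0  9 14 31 21 27 27 25 23  0  0  0]
scene L 223 slope 0.0427 xrange [0.485 0.488 0.6  ] y@.5,.57 -0.2831 -0.2801
scene R 232 slope 0.0475 xrange [0.487 0.49  0.6  ] y@.5,.57 -0.3613 -0.3579
scene pad/carr x pct [0.6034 0.6043 0.6079 0.6274 0.6379 0.6563] [ 0  0  0  0  0  0 15 46 43  4 11 21 41 42 37 50 44 56  0  0]
wrist L 1628 slope 0.0636 xrange [0.46  0.46  0.599] y@.5,.57 -0.2826 -0.2782
wrist R 1669 slope 0.0314 xrange [0.46 0.46 0.6 ] y@.5,.57 -0.3601 -0.3579
[ 0.5057 -0.3208  0.0521] [ 0.08 -0.24 -4.99]
[ 0.5057 -0.3208  0.0521] [ 0.08 -0.24 -4.99]
[ 0.5057 -0.3208  0.0521] [ 0.08 -0.24 -4.99]
[ 0.5057 -0.3208  0.0521] [ 0.08 -0.24 -4.99]
[ 0.5057 -0.3208  0.0521] [ 0.08 -0.24 -4.99]
```

View pics/w_h.png

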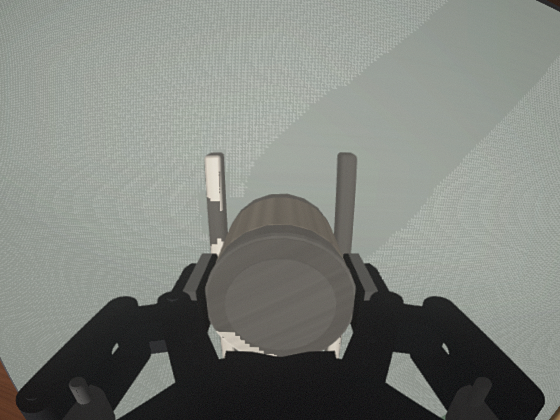

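>>> drive_tool([
  {"tx": 0, "ty": 0, "tz": -0.5, "rx": 0, "ry": 0, "rz": 0, "grip": 1},
  {"tx": 0, "ty": 0, "tz": -0.4, "rx": 0, "ry": 0, "rz": 0, "grip": 1},
  {"tx": 0, "ty": 0, "tz": -0.1, "rx": 0, "ry": 0, "rz": 0, "grip": 1},
  {"tx": 0, "ty": 0, "tz": -0.1, "rx": 0, "ry": 0, "rz": 0, "grip": 1},
  {"tx": 0, "ty": 0, "tz": 0, "rx": 0, "ry": 0, "rz": 0, "grip": 1},
  {"tx": 0, "ty": 0, "tz": 0, "rx": 0, "ry": 0, "rz": 0, "grip": 1},
])

```text
clock: 34.92
tcp_pos: [0.5054, -0.3206, 0.0295]
orientation: [-0.066, 3.141, -0.0]
contact_force: [0.8, 0.6, -4.5]
grip_width: 0.059
```

>>> drive_tool([
  {"tx": 0, "ty": 0, "tz": -0.05, "rx": 0, "ry": 0, "rz": 0, "grip": 1},
  {"tx": 0, "ty": 0, "tz": 0, "rx": 0, "ry": 0, "rz": 0, "grip": 1},
])

```text
clock: 35.17
tcp_pos: [0.5054, -0.3207, 0.029]
orientation: [-0.066, 3.14, -0.0]
contact_force: [-2.0, 1.7, 4.4]
grip_width: 0.0591
```

>>> drive_tool([
  {"tx": 0, "ty": 0, "tz": -0.05, "rx": 0, "ry": 0, "rz": 0, "grip": 1},
  {"tx": 0, "ty": 0, "tz": 0, "rx": 0, "ry": 0, "rz": 0, "grip": 1},
])

```text
clock: 35.42
tcp_pos: [0.5055, -0.3207, 0.0289]
orientation: [-0.066, 3.14, 0.001]
contact_force: [-4.1, 3.5, 13.9]
grip_width: 0.0591
```

>>> drive_tool([
  {"tx": 0, "ty": 0, "tz": 0.06, "rx": 0, "ry": 0, "rz": 0, "grip": 1},
  {"tx": 0, "ty": 0, "tz": 0.02, "rx": 0, "ry": 0, "rz": 0, "grip": 1},
  {"tx": 0, "ty": 0, "tz": 0, "rx": 0, "ry": 0, "rz": 0, "grip": 1},
  {"tx": 0, "ty": 0, "tz": 0, "rx": 0, "ry": 0, "rz": 0, "grip": 1},
])

```text
clock: 35.92
tcp_pos: [0.5054, -0.3206, 0.029]
orientation: [-0.066, 3.141, -0.0]
contact_force: [-0.8, 0.7, 2.0]
grip_width: 0.0592
```

>>> drive_tool([
  {"tx": 0.2, "ty": 0.01, "tz": 0.02, "rx": 0, "ry": 0, "rz": 0, "grip": 1},
  {"tx": 0.5, "ty": 0.02, "tz": 0, "rx": 0, "ry": 0, "rz": 0, "grip": 1},
  {"tx": 0.5, "ty": 0.02, "tz": 0, "rx": 0, "ry": 0, "rz": 0, "grip": 1},
  {"tx": 0.5, "ty": 0.02, "tz": 0, "rx": 0, "ry": 0, "rz": 0, "grip": 1},
  {"tx": 0.5, "ty": 0.02, "tz": 0, "rx": 0, "ry": 0, "rz": 0, "grip": 1},
  {"tx": 0.2, "ty": 0.02, "tz": 0, "rx": 0, "ry": 0, "rz": 0, "grip": 1},
  {"tx": 0, "ty": 0, "tz": 0, "rx": 0, "ry": 0, "rz": 0, "grip": 1},
  {"tx": 0, "ty": 0, "tz": 0, "rx": 0, "ry": 0, "rz": 0, "grip": 1},
])

```text
clock: 36.92
tcp_pos: [0.5536, -0.3179, 0.0291]
orientation: [-0.067, 3.14, 0.0]
contact_force: [0.5, -0.2, -3.6]
grip_width: 0.0595
```

```bash
python3 m4.py i
python3 - <<'E'
from h import *
P=cloud(eyes.grab_frame('scene'));
i=cv2.imread('pics/scene_i.png')[230:400,100:260]; cv2.imwrite('pics/crop_i.png',cv2.resize(i,None,fx=4,fy=3.5))
E
```

```text
37.02 [ 0.5531 -0.318   0.0291] [-0.38  0.53 -3.87] 0.05887850141903366
top L 183 slope 0.0367 xrange [0.461 0.461 0.598] y@.5,.57 -0.2808 -0.2783
top R 0
top pad/carr x pct [0.5741 0.5995 0.6023 0.6218 0.6323 0.6501] [ 2  1  0  0  0 10 32 16  1  9 15 27 23 28 27 24 28  0  0  0]
scene L 108 slope 0.0332 xrange [0.548 0.548 0.6  ] y@.5,.57 -0.2824 -0.28
scene R 138 slope 0.0762 xrange [0.462 0.464 0.6  ] y@.5,.57 -0.3627 -0.3573
scene pad/carr x pct [0.5741 0.5801 0.5849 0.6109 0.6353 0.6555] [ 2  8 40  7  0  0 16 51 35  3 12 20 41 50 44 45 45 56  0  0]
wrist L 3601 slope 0.042 xrange [0.46  0.461 0.554] y@.5,.57 -0.2833 -0.2803
wrist R 3780 slope 0.051 xrange [0.46  0.461 0.558] y@.5,.57 -0.3596 -0.356
```

View pics/crop_i.png

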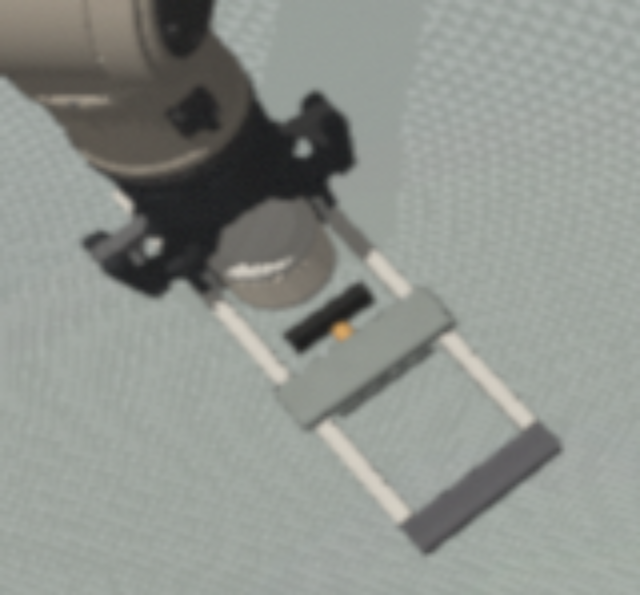

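>>> drive_tool([
  {"tx": 0.3, "ty": 0, "tz": 0, "rx": 0, "ry": 0, "rz": 0, "grip": 1},
  {"tx": 0.3, "ty": 0.01, "tz": 0, "rx": 0, "ry": 0, "rz": 0, "grip": 1},
  {"tx": 0, "ty": 0, "tz": 0, "rx": 0, "ry": 0, "rz": 0, "grip": 1},
  {"tx": 0, "ty": 0, "tz": 0, "rx": 0, "ry": 0, "rz": 0, "grip": 1},
])

```text
clock: 37.62
tcp_pos: [0.5652, -0.3181, 0.0292]
orientation: [0.066, -3.141, -0.0]
contact_force: [0.1, -0.1, -4.9]
grip_width: 0.0588
```

>>> drive_tool([
  {"tx": 0.1, "ty": 0, "tz": 0, "rx": 0, "ry": 0, "rz": 0, "grip": 1},
  {"tx": 0, "ty": 0, "tz": 0, "rx": 0, "ry": 0, "rz": 0, "grip": 1},
  {"tx": 0, "ty": 0, "tz": 0, "rx": 0, "ry": 0, "rz": 0, "grip": 1},
])

```text
clock: 38.0
tcp_pos: [0.5672, -0.3182, 0.0293]
orientation: [0.066, -3.141, 0.0]
contact_force: [-0.2, 0.0, -3.6]
grip_width: 0.0591
```

>>> drive_tool([
  {"tx": 0.1, "ty": 0, "tz": 0, "rx": 0, "ry": 0, "rz": 0, "grip": 1},
  {"tx": 0, "ty": 0, "tz": 0, "rx": 0, "ry": 0, "rz": 0, "grip": 1},
  {"tx": 0, "ty": 0, "tz": 0, "rx": 0, "ry": 0, "rz": 0, "grip": 1},
])

```text
clock: 38.38
tcp_pos: [0.5692, -0.3182, 0.0293]
orientation: [0.066, -3.141, -0.0]
contact_force: [-0.4, -0.4, -3.6]
grip_width: 0.0596
```

>>> drive_tool([
  {"tx": 0.1, "ty": 0, "tz": 0, "rx": 0, "ry": 0, "rz": 0, "grip": 1},
  {"tx": 0, "ty": 0, "tz": 0, "rx": 0, "ry": 0, "rz": 0, "grip": 1},
  {"tx": 0, "ty": 0, "tz": 0, "rx": 0, "ry": 0, "rz": 0, "grip": 1},
])

```text
clock: 38.75
tcp_pos: [0.5712, -0.3182, 0.0293]
orientation: [0.066, -3.141, 0.0]
contact_force: [0.0, 0.2, -4.2]
grip_width: 0.0592
```

>>> drive_tool([
  {"tx": 0.1, "ty": 0, "tz": 0, "rx": 0, "ry": 0, "rz": 0, "grip": 1},
  {"tx": 0, "ty": 0, "tz": 0, "rx": 0, "ry": 0, "rz": 0, "grip": 1},
  {"tx": 0, "ty": 0, "tz": 0, "rx": 0, "ry": 0, "rz": 0, "grip": 1},
])

```text
clock: 39.12
tcp_pos: [0.5729, -0.3181, 0.0293]
orientation: [0.066, -3.14, -0.0]
contact_force: [-1.4, 0.2, -3.1]
grip_width: 0.0586
```

>>> drive_tool([
  {"tx": 0.1, "ty": 0.01, "tz": 0, "rx": 0, "ry": 0, "rz": 0, "grip": 1},
  {"tx": 0, "ty": 0, "tz": 0, "rx": 0, "ry": 0, "rz": 0, "grip": 1},
  {"tx": 0, "ty": 0, "tz": 0, "rx": 0, "ry": 0, "rz": 0, "grip": 1},
])

```text
clock: 39.5
tcp_pos: [0.5749, -0.318, 0.0293]
orientation: [0.066, -3.14, -0.0]
contact_force: [-3.8, 0.7, -2.0]
grip_width: 0.0592
```

>>> drive_tool([
  {"tx": 0.06, "ty": 0, "tz": -0.02, "rx": 0, "ry": 0, "rz": 0, "grip": 1},
  {"tx": 0, "ty": 0, "tz": -0.01, "rx": 0, "ry": 0, "rz": 0, "grip": 1},
  {"tx": 0, "ty": 0, "tz": 0, "rx": 0, "ry": 0, "rz": 0, "grip": 1},
  {"tx": 0, "ty": 0, "tz": 0, "rx": 0, "ry": 0, "rz": 0, "grip": 1},
])

```text
clock: 40.0
tcp_pos: [0.5752, -0.3181, 0.0292]
orientation: [0.065, -3.139, -0.001]
contact_force: [-7.7, 1.1, 4.1]
grip_width: 0.0595
```

```bash
python3 m4.py j | grep pad
python3 - <<'E'
from h import *
i=cv2.imread('pics/scene_j.png')[230:400,100:260]; cv2.imwrite('pics/crop_j.png',cv2.resize(i,None,fx=4,fy=3.5))
o=status.get_obs(); print(o['tcp_pos'],o['contact_force'],o['moment'])
E
```

```text
top pad/carr x pct [0.5947 0.6043 0.6095 0.6272 0.6348 0.6501] [ 0  0  0  0  1  2  7 19  6  6 15 30 24 26 28 26 26  0  0  0]
scene pad/carr x pct [0.5959 0.6022 0.6079 0.6162 0.6364 0.6556] [ 0  0  0  0  0  4 19 42 59 21 10 23 43 46 45 48 55 50  0  0]
[ 0.57521358 -0.31808325  0.02914017] [-7.81144419  1.36732668  3.5827596 ] [3.48378709e-01 1.56551246e+00 8.57161863e-04]
```

View pics/crop_j.png

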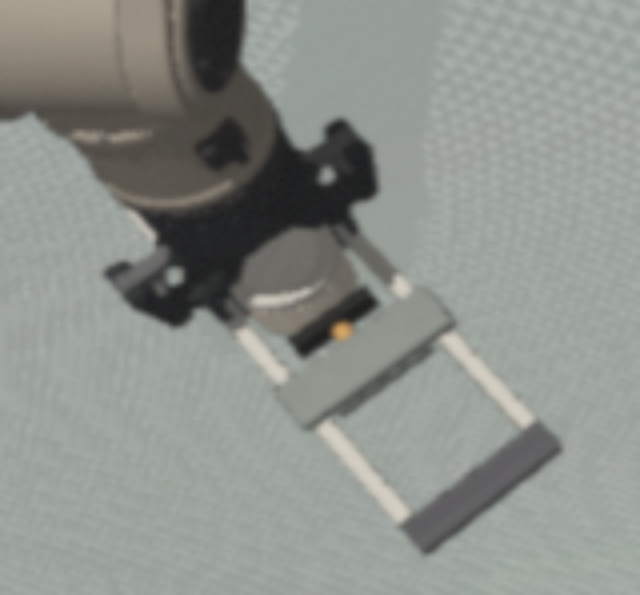

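>>> drive_tool([
  {"tx": 0, "ty": 0, "tz": 0.02, "rx": 0, "ry": 0, "rz": 0, "grip": 1},
  {"tx": 0, "ty": 0, "tz": 0, "rx": 0, "ry": 0, "rz": 0, "grip": 1},
  {"tx": 0, "ty": 0, "tz": 0, "rx": 0, "ry": 0, "rz": 0, "grip": 1},
])

```text
clock: 40.52
tcp_pos: [0.5754, -0.3181, 0.0292]
orientation: [0.065, -3.139, -0.001]
contact_force: [-5.9, 1.7, 2.4]
grip_width: 0.0593
```

>>> drive_tool([
  {"tx": 0.04, "ty": 0, "tz": 0.01, "rx": 0, "ry": 0, "rz": 0, "grip": 1},
  {"tx": 0, "ty": 0, "tz": 0, "rx": 0, "ry": 0, "rz": 0, "grip": 1},
  {"tx": 0, "ty": 0, "tz": 0, "rx": 0, "ry": 0, "rz": 0, "grip": 1},
  {"tx": 0, "ty": 0, "tz": 0, "rx": 0, "ry": 0, "rz": 0, "grip": 1},
])

```text
clock: 41.02
tcp_pos: [0.5761, -0.318, 0.0292]
orientation: [0.065, -3.139, -0.001]
contact_force: [-6.4, 0.6, -0.6]
grip_width: 0.0592
```

>>> drive_tool([
  {"tx": 0, "ty": 0, "tz": 0, "rx": 0, "ry": 0, "rz": 0, "grip": -1},
  {"tx": 0, "ty": 0, "tz": 0, "rx": 0, "ry": 0, "rz": 0, "grip": -1},
  {"tx": 0, "ty": 0, "tz": 0, "rx": 0, "ry": 0, "rz": 0, "grip": -1},
  {"tx": 0, "ty": 0, "tz": 0, "rx": 0, "ry": 0, "rz": 0, "grip": -1},
  {"tx": 0, "ty": 0, "tz": 0.5, "rx": 0, "ry": 0, "rz": 0, "grip": -1},
  {"tx": 0, "ty": 0, "tz": 1, "rx": 0, "ry": 0, "rz": 0, "grip": -1},
  {"tx": 0, "ty": 0, "tz": 1, "rx": 0, "ry": 0, "rz": 0, "grip": -1},
  {"tx": -0.3, "ty": 0, "tz": 1, "rx": 0, "ry": 0, "rz": 0, "grip": -1},
  {"tx": -0.5, "ty": 0, "tz": 1, "rx": 0, "ry": 0, "rz": 0, "grip": -1},
  {"tx": -0.5, "ty": 0, "tz": 1, "rx": 0, "ry": 0, "rz": 0, "grip": -1},
])

```text
clock: 42.28
tcp_pos: [0.5502, -0.318, 0.1408]
orientation: [-0.065, 3.141, 0.0]
contact_force: [0.1, -0.0, -0.0]
grip_width: 0.0854
```

>>> drive_tool([
  {"tx": -1, "ty": 0, "tz": 0, "rx": 0, "ry": 0, "rz": 0, "grip": -1},
  {"tx": -1, "ty": 0, "tz": 0, "rx": 0, "ry": 0, "rz": 0, "grip": -1},
  {"tx": 0, "ty": 0, "tz": 0, "rx": 0, "ry": 0, "rz": 0, "grip": -1},
  {"tx": 0, "ty": 0, "tz": 0, "rx": 0, "ry": 0, "rz": 0, "grip": -1},
])

```text
clock: 42.78
tcp_pos: [0.512, -0.3178, 0.1398]
orientation: [-0.067, 3.14, -0.0]
contact_force: [0.2, -0.0, 0.1]
grip_width: 0.0853
```

```bash
cat > m5.py <<'E'
from m4 import *
for n,X in (('top',P),('scene',Q),('wrist',W)):
    for nm,c,a,b in (('heavy',(.574,-.318),.054,.075),('light',(.559,.0115),.15,.19)):
        try: print(n,nm,*disc(X,c,.045,a,b))
        except Exception as e: print('none')
    m=(np.hypot(X[:,0]-.559,X[:,1]-.272)<.03)&(X[:,2]>.08); print('Lpan z',np.median(X[m,2]))
i=cv2.imread('pics/scene_%s.png'%sys.argv[1])[230:400,100:260]; cv2.imwrite('pics/crop_%s.png'%sys.argv[1],cv2.resize(i,None,fx=4,fy=3.5))
E
python3 m5.py k 2>/dev/null
```

```text
42.88 [ 0.5122 -0.3177  0.1394] [-0.37 -0.16 -0.07] 0.08508284674608844
top L 246 slope 0.0248 xrange [0.461 0.461 0.598] y@.5,.57 -0.2805 -0.2788
top R 97 slope 0.0175 xrange [0.461 0.462 0.599] y@.5,.57 -0.3582 -0.357
top pad/carr x pct [0.5941 0.6027 0.6071 0.6249 0.6326 0.6504] [ 0  0  0  0  1  1 14 28  4  7 16 27 27 26 24 25 30  0  0  0]
scene L 278 slope 0.0401 xrange [0.461 0.462 0.6  ] y@.5,.57 -0.2833 -0.2805
scene R 299 slope 0.058 xrange [0.46  0.463 0.599] y@.5,.57 -0.3611 -0.3571
scene pad/carr x pct [0.5943 0.6011 0.6077 0.6151 0.6356 0.6554] [ 0  0  0  0  1  5 21 42 68 11 12 18 47 45 47 46 48 51  0  0]
wrist L 1736 slope 0.0429 xrange [0.46  0.461 0.6  ] y@.5,.57 -0.283 -0.28
wrist R 1764 slope 0.043 xrange [0.46  0.461 0.6  ] y@.5,.57 -0.3598 -0.3568
wrist pad/carr x pct [0.6242 0.6271 0.6306 0.6355 0.6404 0.6509] [  0   0   0   0   0   0   0   0   0   0   2  70 155 169 154 153 108   0
   0   0]
top heavy 490 [ 0.5726 -0.3171  0.064 ] [ 0.573  -0.3183  0.0311] [ 0.5726 -0.3179  0.0632] [0.059 0.06  0.018]
top light 581 [0.5585 0.0118 0.1683] [0.5585 0.0113 0.0307] [0.5585 0.0115 0.1691] [0.059 0.058 0.013]
Lpan z 0.13522310005836924
scene heavy 702 [ 0.5779 -0.3194  0.0643] [ 0.5763 -0.3185  0.0313] [ 0.5764 -0.319   0.0618] [0.061 0.06  0.015]
scene light 652 [0.5655 0.0076 0.1665] [0.5614 0.0103 0.0314] [0.5618 0.011  0.1613] [0.061 0.061 0.022]
Lpan z 0.13515053462083426
wrist heavy 4229 [ 0.5708 -0.3188  0.0639] [ 0.5744 -0.3187  0.0312] [ 0.5745 -0.3187  0.0605] [0.062 0.06  0.013]
none
Lpan z nan
```

View pics/crop_k.png

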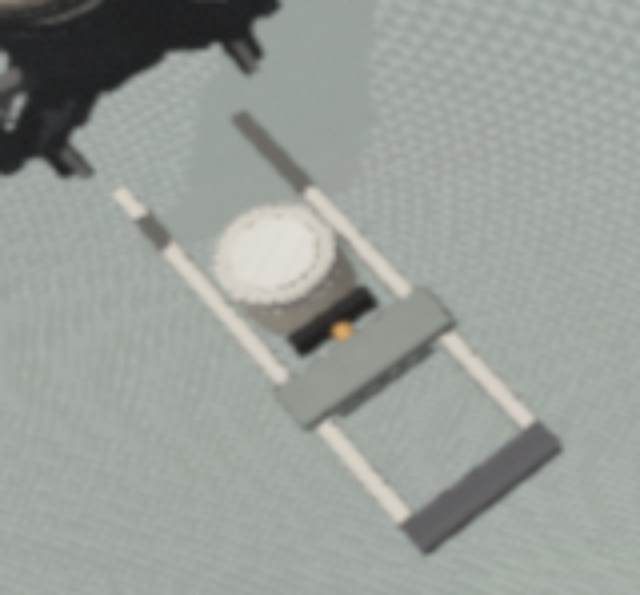

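View pics/scene_k.png

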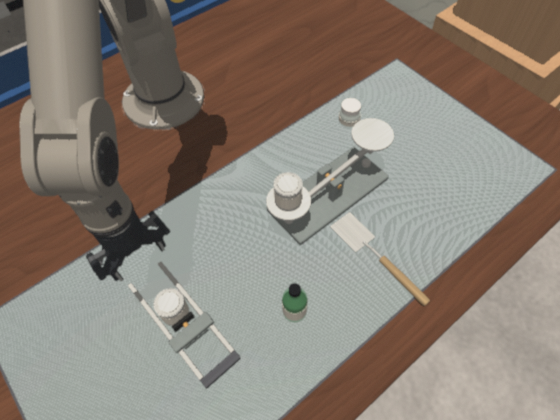

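```bash
python3 -c "
from h import *
print(workorder.hand_in()); print(status.get_obs()['clock'])"
```

```text
the job is handed in; nothing more can be done
None
the job is handed in; nothing more can be done
```

I weighed the two tins, stood the heavier one in the guide pressing the sprung stop, left the lighter one on its pan, and handed the job in at about 43 s of the 72 s allowed. The hand-in gives no verdict, and no step's outcome was confirmed to me.

**Weighing:** With both tins released, the left pan came to rest about 8.7 mm below level, roughly 0.067 rad, so the left tin is the heavier. It weighs about 0.42 kg. The lighter tin, about 0.27 kg, is on the right pan.

**Pressing the stop:** I slid the heavier tin along the guide until the stop was in about 4.5 mm, then let go. The tin's friction on the bench and the spring together pushed back with about 6.4 N, so the stop stayed well short of its 9 mm limit.

**Last checks after release:**
- **Heavier tin:** It is upright, within about 1 mm of the guide's mid-line, and touching the stop. I estimate the stop is still in 2.5 to 3 mm; this comes from the tin's position, not from a direct reading.
- **Lighter tin:** It is within about 2 mm of the middle of its pan, and the beam is tilted about 0.117 rad, under the 0.155 limit.
- **Bystanders:** The solvent bottle, jar and putty knife look unmoved in the picture; I did not re-measure them.

**Disagreement:** The top and scene cameras differed by about 3 mm in x and 2 mm in y throughout. The wrist camera fell between them, so I relied on it, together with the force readings.

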